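Fit the battery packs in a stripped model car and clip the hold-down strap

TASK

Load every battery pack lying on the pit mat into the car's battery tray, each flat on the floor of a bay of its own, the same way up as it lies now, then lay the hold-down strap over the two posts, flat on the end blocks with its ridge up. Finally push a spring clip sideways onto the groove of each post, above the strap, until it snaps fully home. Leave the paint tin, tape roll, glue jar and screwdriver alone.

Things in the scene. Friction and masses are not known exactly. Their poses are not given: they have to be found in the camera images.
- car: stripped model-car chassis on a stand, fixed; origin on the bench under the middle of its grey battery tray; y along the car (plate 125 x 400 mm, top z 60 mm), x across, z up. At y +-82 mm end blocks (40 x 32 mm, top z 96 mm) carry a steel post each; four bays (33 mm pitch) between them. Black end plates at y +-165 mm, 110 mm wide, top z 115 mm; parts between plates and blocks are below z 97 mm
- bay0 (a point): floor centre (z 66 mm) of the bay at car y -49.5 mm. A bay is 62 mm (car x) by 29 mm (car y); side walls at car x +-33 mm, 4 mm thick, 12 mm above the floor; ribs between bays 4 mm thick, 8 mm high. Packs lie with their x along the car's x
- bay1 (a point): floor centre (z 66 mm) of the bay at car y -16.5 mm, as bay0
- bay2 (a point): floor centre (z 66 mm) of the bay at car y +16.5 mm, as bay0
- bay3 (a point): floor centre (z 66 mm) of the bay at car y +49.5 mm, as bay0
- post0 (a point): foot of the post at car y -82 mm: on its axis, level with the end block's top. Going up: shoulder 15 mm diameter from 0 to 2 mm, tapering to 10 mm at 4.5 mm, groove 10 mm diameter from 4.5 to 16.5 mm, head 15 mm diameter from 16.5 mm, tapering to 8 mm diameter at the top, 22.5 mm
- post1 (a point): foot of the post at car y +82 mm, same as post0
- seat (a point): midway between the posts, level with the tops of the end blocks (z 96 mm): the strap's origin comes here. A clip on the seated strap has its underside 5 mm above this level. Clips may be pushed on in any horizontal direction; across the car (along its x) is free of obstacles
- pack0: battery pack, blue block with a black band, 56 (x) x 24 (y) x 30 mm high, about 110 g; origin at the centre of its underside. Two to four packs are there, the others absent. Goes into any free bay, either way round; gripped across its 56 mm length high up, the fingers stay clear of the tray walls
- pack1: battery pack, blue block with a black band, 56 (x) x 24 (y) x 30 mm high, about 110 g; origin at the centre of its underside. Two to four packs are there, the others absent. Goes into any free bay, either way round; gripped across its 56 mm length high up, the fingers stay clear of the tray walls
- pack2: battery pack, blue block with a black band, 56 (x) x 24 (y) x 30 mm high, about 110 g; origin at the centre of its underside. Two to four packs are there, the others absent. Goes into any free bay, either way round; gripped across its 56 mm length high up, the fingers stay clear of the tray walls
- pack3: battery pack, blue block with a black band, 56 (x) x 24 (y) x 30 mm high, about 110 g; origin at the centre of its underside. Two to four packs are there, the others absent. Goes into any free bay, either way round; gripped across its 56 mm length high up, the fingers stay clear of the tray walls
- strap: aluminium hold-down strap, 36 (x) x 198 (y) x 5 mm, about 90 g, through holes of 20 mm diameter at y +-82 mm; on top in the middle a black ridge to grip, 12 mm wide (x), 50 mm long (y), z 5 to 23 mm. Origin at the centre of its underside. Either way round fits; lies ridge up at the start
- clip0: steel spring clip, 40 g, flat, black tab up. Origin: underside, where the post axis sits when home; x points out of the mouth. Arms of 6 mm wire (z 0-6) flare to tips at x +19 mm; throat 6 mm wide at x +6, solid back from x -5.5. Grip tab across y: x -49 to -25, 12 mm wide, z 0-18; keep fingertips 7 mm up. Slide level along +x above the strap, below the head: about 4 to 8 N, then it snaps
- clip1: second spring clip, identical to clip0; either clip fits either post
- tin: small paint tin, 60 mm diameter, 62 mm tall, a bystander; origin under its centre
- tape: roll of white tape, 72 mm diameter, 24 mm high, a bystander
- gluejar: small amber jar, 44 mm diameter, 50 mm tall, a bystander
- driver: screwdriver with a yellow handle, lying flat, a bystander

How it is judged (in metres and radians):
On the way, in this order (a step that is already met when the one before it is completed fails the run):
1. every pack present lies in a bay of its own ((distance between pack0 and bay0 below 0.007 m or distance between pack0 and bay1 below 0.007 m or distance between pack0 and bay2 below 0.007 m or distance between pack0 and bay3 below 0.007 m) and angle between each of pack0, pack1, pack2, pack3's own z axis and vertical below 0.1 rad and (distance between pack1 and bay0 below 0.007 m or distance between pack1 and bay1 below 0.007 m or distance between pack1 and bay2 below 0.007 m or distance between pack1 and bay3 below 0.007 m) and (distance between pack2 and bay0 below 0.007 m or distance between pack2 and bay1 below 0.007 m or distance between pack2 and bay2 below 0.007 m or distance between pack2 and bay3 below 0.007 m) and (distance between pack3 and bay0 below 0.007 m or distance between pack3 and bay1 below 0.007 m or distance between pack3 and bay2 below 0.007 m or distance between pack3 and bay3 below 0.007 m)), for 0.2 s.
2. the strap lies flat on both end blocks with the posts through its holes (distance between strap and seat below 0.005 m and angle between strap's own z axis and vertical below 0.06 rad and angle between the y axis of strap and the y axis of car, either way round below 0.08 rad), for 0.2 s.
At the end, for the whole second after the job is handed in: packs within 7 mm of bay-floor centres, upright within 0.1 rad; strap within 5 mm of the seat point, flat within 0.06 rad, along the car within 0.08 rad; each clip within 3 mm horizontally of a post axis, underside 3 to 12.5 mm above the post foot, level within 0.15 rad; all at rest (all of step 1 and all of step 2 and ((horizontal distance between clip0 and post0 below 0.003 m and z of clip0 in the frame of post0 between 0.003 and 0.0125 m) or (horizontal distance between clip0 and post1 below 0.003 m and z of clip0 in the frame of post1 between 0.003 and 0.0125 m)) and angle between each of clip0, clip1's own z axis and vertical below 0.15 rad and ((horizontal distance between clip1 and post0 below 0.003 m and z of clip1 in the frame of post0 between 0.003 and 0.0125 m) or (horizontal distance between clip1 and post1 below 0.003 m and z of clip1 in the frame of post1 between 0.003 and 0.0125 m)) and linear speed of each of pack0, pack1, pack2, pack3, clip0, clip1, strap below 0.02 m/s); the robot touches nothing.
It fails at once if the paint tin is moved more than 40 mm (distance of tin from where it was at the start of the episode above 0.04 m).
It fails at once if the tape roll is moved more than 40 mm (distance of tape from where it was at the start of the episode above 0.04 m).
It fails at once if the glue jar is moved more than 40 mm (distance of gluejar from where it was at the start of the episode above 0.04 m).
It fails at once if the screwdriver is moved more than 40 mm (distance of driver from where it was at the start of the episode above 0.04 m).
Of pack0, pack1, pack2, pack3 only 2 to 4 are there at a start; the rules pass over those that are not, and their reading is None.
At some moment in a run one of pack0, pack1, pack2, pack3, clip0, clip1 may be knocked a few centimetres aside while the robot is not near it.
Once in a run the grip may slacken for a moment while it holds something.
It also fails if it takes over 210 s, if anything falls off the work surface, if the arm or the gripper's body presses on something with over 40 N, if the wrist force passes 120 N, or if a joint passes its speed limit or range.

ROBOT

A 6-joint arm with a two-finger parallel gripper is mounted at the origin on the work surface. World frame = base frame: x ahead of the robot, y to its left, z up, the work surface at z = 0. Lengths are in m, angles in degrees, forces in N, time in s.
With the tool pointing down it reaches from about 0.4 to 0.825 m from the base axis. Payload 7 kg.
Tool frame: the origin (TCP) lies at the very end of the fingers, on their centre line; the grasp point (between the pads) lies 19 mm behind it; z points along the fingers, y is the line along which they close (so a half turn about z gives the same grasp; the last joint's range is limited). The gripper opens to 88 mm and grips with 3 to 60 N. Pads are 19 mm wide; open, the fingers measure 130 mm over their backs; the gripper's body (78 mm by 193 mm) begins 47 mm behind the grasp point.
Start: joints at [-56.373, 20.546, 0.682, 0, -70.136, -16.507], TCP at [0.199, -0.645, 0.192] pointing down, gripper open.
Joint ranges: [-176.03, 176.03], [-82.01, 121.73], [-58.28, 71.71], [-173.87, 95.51], [-174.79, -0.11], [-173.66, 173.66]. Speed limits (degrees/s): [136.94, 136.94, 172.46, 180, 180, 180].

INTERFACE

Orientations are given as [roll, pitch, yaw] about the fixed x, y, z axes, in that order (R = Rz(yaw) Ry(pitch) Rx(roll)).
In Python, from plant import get_obs, snapshot, camera_params, close_job, boxes_of, cut_out, landmark_of gives the robot as it stands.
- The arm moves only by the shell command python3 -m inch 'ROWS' [OPENING]. ROWS is text: rows parted by semicolons, each of 6 numbers parted by spaces: the shift along the tool's x, y, z in units of 30 cm (1.0 is 30 cm), then the turn, a rotation vector about the tool's x, y, z in units of pi rad (1.0 is pi rad). A call has 1 to 10 rows; each row is the pose to reach, as a shift and turn from the pose commanded when the call began, along the tool's axes at that moment, turning the shorter way round; what a row does not reach only later rows make up. A row lasts 1/12 s, in which the tool goes at most 41.7 mm and 7.16 degrees, less where a joint would pass 70% of its speed; a pose out of reach is approached as far as the arm can. A call with a number of a shift or a turn outside -1 to 1 is refused whole. A call with a gripper value outside its range is refused whole. OPENING is the closure, from -1 (fully open) to 1 (shut), set as the call begins (- or left out, the last holds). The fingers move at their own pace and stop on an object; the grip force is fixed at half the most. Time passes only in rows, so rows that repeat a pose let the fingers close. It gives the time, the measured TCP pose, the force, the opening and the grip force at its end, in the units of the state.
- get_obs(): the state, without advancing time (a new reading comes with each control period).
- snapshot(name): name is "scene" or "top" or "wrist"; returns the picture (420x560x3 uint8, red, green, blue); there is no depth.
- camera_params(name): a dict with "mtx" (3x3 intrinsics, pixels), "rvec" (rotation vector, rad) and "tvec" (3), from world to camera coordinates, as OpenCV has them. Camera axes: x right, y down, z forward; pixel columns grow to the right and rows downward; lengths in m; the calibration is good to about 2 mm. A picture is of the moment at which its call begins: read the wrist's pose just before it. camera_params takes no time and is no camera call; for the wrist camera it gives the pose at the moment of the call.
- close_job(): hands the job in; it is judged then, once.
Trained networks look in the newest picture that a camera, given by its name, has taken for a name from the list of things; names that differ only in an ending like _2 or _b are one class to them, and where a whole thing is asked for, a point or a joint stands for the part that bears it (a point fixed in the world has none). Each returns a list of dicts, best first, with "p" (0 to 1); they miss things now and then, are a little off and sometimes report something else, mostly with a low value. They report only what shows in the picture. A call takes as long as a camera call.
- boxes_of(camera, thing): "rect" ([left, top, width, height] in pixels, round what is visible of it).
- cut_out(camera, thing): "pixels" (420x560 bool, what is visible of it) and "rect" ([left, top, width, height] in pixels, round what is visible of it).
- landmark_of(camera, thing): "uv" ([column, row] in pixels: a listed point, or the origin of a listed thing).
The state is a dict: "clock": time; "joint_pos": joint angles; "qvel": joint speeds; "tau": joint torques, N m; "tool_pos": TCP position; "orientation": TCP orientation; "force": force on the tool from outside, world axes, zero at the start; "moment": the same for the moment, N m; "opening": finger opening in m; "gripper_force": force on a finger pad.
Only numpy, scipy, OpenCV 4.12 (cv2) and the standard library are available. Lean on these libraries where they do the work, as an engineer would, in place of code of your own. Each camera call takes 0.05 s, during which the arm holds its last target. There are 200 camera calls.

## Working session

There is one attempt and no reset: what is moved stays moved. The work goes in short steps, Python scripts to look and compute and a shell command to move; the robot and the scene stay as the last step left them, time stands still between calls to the robot, and variables do not carry over. Pictures are saved under pics/ and viewed, at most 17 in all, crops included, and the job is handed in when it is done.

```bash
mkdir -p pics; ls
cat > h.py <<'E'
import numpy as np,cv2
from plant import *
def snap(n,f=None):
    im=snapshot(n)
    if f: cv2.imwrite('pics/'+f,cv2.cvtColor(im,cv2.COLOR_RGB2BGR))
    return im
def ray(cam,uv,P=None):
    P=P or camera_params(cam)
    R=cv2.Rodrigues(np.array(P['rvec'],float))[0];t=np.array(P['tvec'],float).ravel()
    n=cv2.undistortPoints(np.array(uv,float).reshape(1,1,2),np.array(P['mtx'],float),None).ravel()
    return -R.T@t,R.T@np.array([n[0],n[1],1])
def atz(cam,uv,z,P=None):
    c,d=ray(cam,uv,P); return c+d*(z-c[2])/d[2]
def proj(cam,X,P=None):
    P=P or camera_params(cam)
    return cv2.projectPoints(np.array(X,float).reshape(-1,1,3),np.array(P['rvec'],float),np.array(P['tvec'],float),np.array(P['mtx'],float),None)[0].reshape(-1,2)
E
python3 - <<'E'
from h import *
print(get_obs())
for n in('scene','top'):
    snap(n,n+'0.png')
    for th in['car','bay0','bay3','post0','post1','seat','pack0','strap','clip0','tin','tape','gluejar','driver']:
        try: print(n,th,[(np.round(d['uv'],1).tolist(),round(d['p'],2)) for d in landmark_of(n,th)][:5])
        except Exception as e: print(th,e)
    c,_=ray(n,[280,210]);print(n,c)
E
```

```text
pics
{'clock': 0.0, 'joint_pos': array([-5.63728966e+01,  2.05914418e+01,  6.33342974e-01, -1.84142259e-02,
       -7.01346347e+01, -1.65053919e+01]), 'qvel': array([ 0.02673468, -0.0387096 ,  0.07403838, -0.01521385,  0.04482614,
       -0.0455596 ]), 'tau': array([ 1.96751098e-03, -5.82718635e+01,  2.93060446e+01,  6.99743092e+00,
        6.93333917e-03, -1.54333497e-04]), 'tool_pos': array([ 0.1985067 , -0.64458865,  0.19142474]), 'orientation': array([ 1.79906170e+02, -9.75126282e-03, -1.62884552e+02]), 'force': array([ 0.43816729, -0.20666239,  0.07082219]), 'moment': array([-0.00173587, -0.0058521 ,  0.02604261]), 'gripper_force': 0.0, 'opening': 0.0875668277043273}
scene car [([346.7, 193.2], 0.64)]
scene bay0 [([344.9, 173.4], 0.92), ([336.1, 181.5], 0.9), ([356.6, 165.5], 0.88), ([349.8, 167.0], 0.58), ([204.2, 243.4], 0.51)]
scene bay3 [([344.9, 173.4], 0.92), ([336.1, 181.5], 0.9), ([356.6, 165.5], 0.88), ([349.8, 167.0], 0.58), ([204.2, 243.4], 0.51)]
scene post0 [([366.0, 151.0], 0.61), ([330.1, 180.7], 0.55)]
scene post1 [([366.0, 151.0], 0.61), ([330.1, 180.7], 0.55)]

[... 608 characters left out ...]
34.3], 0.62)]
top bay3 [([146.5, 228.7], 0.83), ([133.8, 227.9], 0.77), ([115.3, 234.3], 0.62)]
top post0 [([174.1, 223.0], 0.66), ([94.1, 233.8], 0.63), ([150.3, 239.2], 0.6)]
top post1 [([174.1, 223.0], 0.66), ([94.1, 233.8], 0.63), ([150.3, 239.2], 0.6)]
top seat [([149.0, 228.3], 0.69), ([135.8, 226.5], 0.58)]
top pack0 [([295.5, 265.6], 0.75), ([344.2, 317.3], 0.66), ([284.7, 314.7], 0.54), ([297.2, 213.0], 0.51)]
top strap []
top clip0 [([350.0, 262.9], 0.51), ([349.2, 214.2], 0.48)]
top tin [([250.0, 162.2], 0.56)]
top tape [([342.6, 170.4], 0.62)]
top gluejar [([291.5, 161.1], 0.94)]
top driver [([169.0, 161.0], 0.97), ([130.4, 227.0], 0.29)]
top [ 0.46468579 -0.04217517  0.85487276]
```

View pics/top0.png

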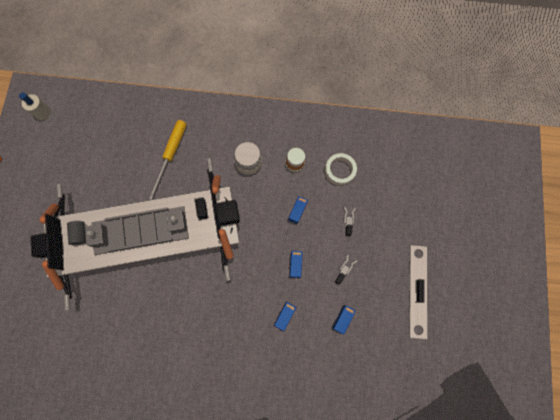

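View pics/scene0.png

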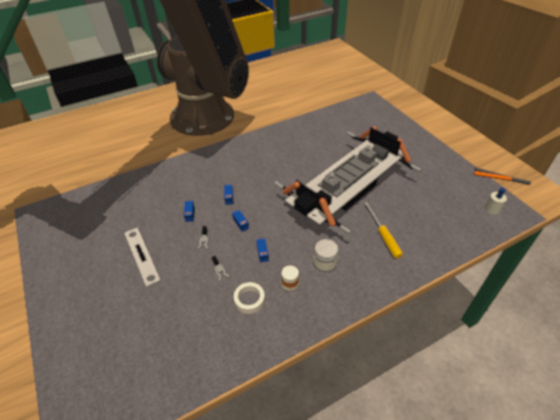

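The top view shows four packs at about (298,210), (296,265), (285,317) and (344,320). The clips are at (349,221) and (345,270), the strap at (419,292), and the car posts at (96,232) and (174,219). The scene view agrees.

```bash
cat >> h.py <<'E'
from scipy.spatial.transform import Rotation as Ro
def toolR(yaw): return Ro.from_euler('xyz',[180,0,yaw],degrees=True)
def move(p0,yaw0,p1,yaw1):
    "shift/turn numbers from commanded pose (p0,yaw0) to (p1,yaw1), tool down"
    R0=toolR(yaw0);d=R0.inv().apply(np.array(p1)-np.array(p0))/0.3
    r=(R0.inv()*toolR(yaw1)).as_rotvec()/np.pi
    n=max(np.linalg.norm(np.array(p1)-p0)/.0417,abs(r[2])*180/7.16)
    return ' '.join('%.4f'%v for v in np.r_[d,r]),'rows>=%.1f'%n
def rect(mask):
    c=max(cv2.findContours(mask.astype(np.uint8),0,1)[0],key=cv2.contourArea);return c
E
python3 - <<'E'
from h import *
im=snap('top')
hsv=cv2.cvtColor(im,cv2.COLOR_RGB2HSV)
m=cv2.inRange(hsv,(100,150,80),(125,255,255))
n,l,s,c=cv2.connectedComponentsWithStats(m)
for i in range(1,n):
    if s[i,4]>60 and s[i,0]>200:
        pts=np.argwhere(l==i)[:,::-1]
        w=np.array([atz('top',p,0.03)[:2] for p in pts])
        (cx,cy),(a,b),an=cv2.minAreaRect((w*1000).astype(np.float32));print('pack',s[i],np.round([cx,cy,a,b,an],1))
for nm,uv,z in[('post',(96,232),.118),('post',(174,219),.118),('clip tab',(349,231),.018),('clip mouth',(350,210),.006),('clip tab',(340,279),.018),('clip mouth',(352,260),.006),('strapA',(419,254),.005),('strapB',(419,330),.005),('ridge',(420,291),.023),('tin',(247,155),.062),('jar',(296,157),.05),('tape',(342,168),.024)]:
    print(nm,uv,np.round(atz('top',uv,z)*1000)[:2])
P=camera_params('wrist');o=get_obs()
c,d=ray('wrist',(280,210));R=Ro.from_euler('xyz',o['orientation'],degrees=True)
print('cam in tool',R.inv().apply(c-o['tool_pos']),R.inv().apply(d),P['mtx'])
for e in((1,0),(0,1)):
    print(R.inv().apply(ray('wrist',(280+100*e[0],210+100*e[1]))[1]-d))
E
```

```text
pack [289 199  17  23 201] [668.5 -86.5  21.8  47.4  71.3]
pack [290 254  12  23 223] [547.6 -94.4  46.9  22.8   1.5]
pack [275 305  19  26 239] [437.4 -80.4  22.1  47.   68.5]
pack [334 306  20  28 257] [ 447.1 -205.2   22.8   53.    66.9]
post (96, 232) [560. 304.]
post (174, 219) [602. 157.]
clip tab (349, 231) [ 637. -206.]
clip mouth (350, 210) [ 689. -207.]
clip tab (340, 279) [ 530. -193.]
clip mouth (352, 260) [ 576. -219.]
strapA (419, 254) [ 606. -367.]
strapB (419, 330) [ 443. -371.]
ridge (420, 291) [ 524. -364.]
tin (247, 155) [773.  37.]
jar (296, 157) [785. -71.]
tape (342, 168) [ 781. -179.]
cam in tool [ 0.0746261   0.00128203 -0.191434  ] [-0.29294927 -0.00351782  0.9563725 ] [[372.01538729   0.         281.38128977]
 [  0.         372.01538729 201.96738157]
 [  0.           0.           1.        ]]
[2.40354374e-04 2.68805977e-01 1.87670970e-05]
[-2.58658408e-01  2.36388691e-04 -7.31606719e-02]
```

Run:
```python
from h import *
print(move([.1985,-.645,.1918],-162.9,[.55,-.15,.26],-108))
print(move([.55,-.15,.26],-108,[.581,.230,.26],-74))
```

```text
('-1.6050 1.2325 -0.2273 0.0000 0.0000 -0.3050', 'rows>=14.7')
('-1.2366 0.2931 0.0000 -0.0000 0.0000 -0.1889', 'rows>=9.1')
```

```bash
A='x'; python3 -m inch '-0.8 0.616 -0.113 0 0 0;-0.8 0.616 -0.113 0 0 0;-0.8 0.616 -0.113 0 0 0;-0.8 0.616 -0.113 0 0 0;-0.8 0.616 -0.113 0 0 0;-0.8 0.616 -0.113 0 0 0;-0.8 0.616 -0.113 0 0 0;-0.8 0.616 -0.113 0 0 0' -1
python3 -m inch '-0.805 0.616 -0.114 0 0 -0.305;-0.805 0.616 -0.114 0 0 -0.305;-0.805 0.616 -0.114 0 0 -0.305;-0.805 0.616 -0.114 0 0 -0.305;-0.805 0.616 -0.114 0 0 -0.305;-0.805 0.616 -0.114 0 0 -0.305;-0.805 0.616 -0.114 0 0 -0.305;-0.805 0.616 -0.114 0 0 -0.305;-0.805 0.616 -0.114 0 0 -0.305;-0.805 0.616 -0.114 0 0 -0.305'
python3 - <<'E'
from h import *
o=get_obs();print(o['tool_pos'],o['orientation'])
P=camera_params('wrist')
im=snap('wrist','w1.png')
m=cv2.inRange(cv2.cvtColor(im,cv2.COLOR_RGB2HSV),(100,150,60),(125,255,255))
n,l,s,c=cv2.connectedComponentsWithStats(m)
for i in range(1,n):
    if s[i,4]>200: print(s[i],c[i])
for t in('pack0','clip0','strap'):
    print(t,[(np.round(d['uv'],1).tolist(),round(d['p'],2),np.round(atz('wrist',d['uv'],0,P)[:2],3)) for d in landmark_of('wrist',t)])
E
```

```text
clock: 2.12
tool_pos: [0.3762, -0.3947, 0.2276]
orientation: [-179.9, 0.1, -162.7]
force: [0.4, -1.1, 1.0]
opening: 0.0875
gripper_force: 0.0
clock: 2.95
tool_pos: [0.5504, -0.1492, 0.2603]
orientation: [180.0, -0.0, -107.9]
force: [-0.7, 0.7, 0.4]
opening: 0.0875
gripper_force: 0.0
[ 0.55042042 -0.14918902  0.26027619] [ 1.79982965e+02 -5.95408017e-03 -1.07927625e+02]
[329  71  53  27 998] [357.19539078  84.16232465]
[364 176  49  23 843] [389.60260973 186.77935943]
[271 190  48  32 797] [296.31994981 204.46173149]
[179 231  46  18 738] [203.63685637 239.29810298]
pack0 [([349.6, 83.7], 0.97, array([ 0.446, -0.208])), ([205.7, 232.7], 0.93, array([ 0.671, -0.087])), ([383.0, 182.2], 0.7, array([ 0.437, -0.082]))]
clip0 [([166.7, 153.3], 0.91, array([ 0.679, -0.198])), ([252.3, 115.3], 0.56, array([ 0.565, -0.209]))]
strap []
```

View pics/w1.png

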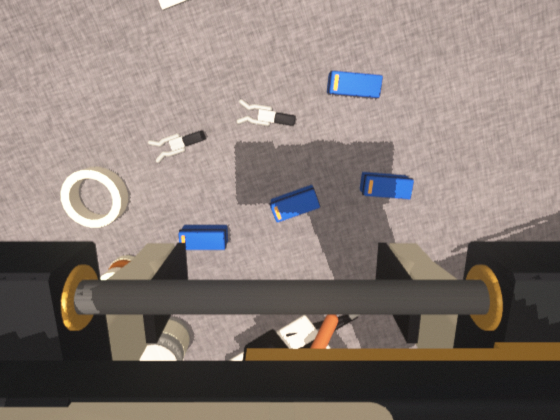

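The wrist view shows the four packs at (355,84), (388,186), (296,204) and (203,239), with the clips at (180,142) and (265,116). The gripper hides everything below about row 240. I'll fit the pack poses, then look at the car.

```bash
cat >> h.py <<'E'
from scipy.optimize import minimize
def bluemask(im): return cv2.inRange(cv2.cvtColor(im,cv2.COLOR_RGB2HSV),(100,130,40),(128,255,255))
def fit(P,mask,box,x0,ang0,z0=0):
    "fit box (lo,hi corners) pose to a convex silhouette; returns x,y,angle deg,IoU"
    S=4;h=cv2.convexHull(np.argwhere(mask)[:,::-1].astype(np.float32))
    A=cv2.fillConvexPoly(np.zeros((420*S,560*S),np.uint8),(h*S+S/2).astype(int),1)
    lo,hi=box;C=np.array([[x,y,z] for x in(lo[0],hi[0]) for y in(lo[1],hi[1]) for z in(lo[2],hi[2])])
    def f(q):
        a=q[2];R=np.array([[np.cos(a),-np.sin(a)],[np.sin(a),np.cos(a)]])
        X=np.c_[C[:,:2]@R.T+q[:2],C[:,2]+z0]
        hh=cv2.convexHull(((proj('',X,P)+.5)*S).astype(np.float32)).astype(int)
        B=cv2.fillConvexPoly(np.zeros_like(A),hh,1)
        return -(A&B).sum()/max(1,(A|B).sum())
    b=None
    q=np.r_[x0,np.radians(ang0)];s0=np.array([q,q+[.01,0,0],q+[0,.01,0],q+[0,0,.15]])
    r=minimize(f,q,method='Nelder-Mead',options=dict(initial_simplex=s0,xatol=1e-4,fatol=1e-4))
    return np.round([r.x[0],r.x[1],np.degrees(r.x[2]),-r.fun],4)
PK=((-.028,-.012,0),(.028,.012,.03))
E
python3 - <<'E'
from h import *
P=camera_params('wrist');im=cv2.imread('pics/w1.png')[:,:,::-1]
m=bluemask(im)
n,l,s,c=cv2.connectedComponentsWithStats(m)
for uv,g,a in(((357,84),(.447,-.205),-23),((389,187),(.437,-.08),-21),((296,204),(.547,-.094),1.5),((203,239),(.668,-.0865),-19)):
    i=min((i for i in range(1,n) if s[i,4]>300),key=lambda i:np.hypot(*(c[i]-uv)))
    mm=l==i;ys,xs=np.nonzero(mm)
    print(fit(P,mm,PK,g,a))
print(move([.55,-.15,.26],-108,[.60,.15,.24],-74))
E
```

```text
[  0.467   -0.185  -40.1887  -0.    ]
[  0.4403  -0.0467 -26.7296  -0.    ]
[ 0.5503 -0.0607 -4.2296 -0.    ]
[  0.6747  -0.0398 -27.5944  -0.    ]
('-1.0026 0.1505 0.0667 -0.0000 0.0000 -0.1889', 'rows>=7.3')h.py:39: RuntimeWarning: overflow encountered in scalar negative
  return -(A&B).sum()/max(1,(A|B).sum())
```

```bash
sed -i 's/return -(A&B).sum()/return -float((A\&B).sum())/' h.py
python3 - <<'E'
from h import *
P=camera_params('wrist');im=cv2.imread('pics/w1.png')[:,:,::-1]
m=bluemask(im)
n,l,s,c=cv2.connectedComponentsWithStats(m)
for uv,g,a in(((357,84),(.447,-.205),-23),((389,187),(.437,-.08),-21),((296,204),(.547,-.094),1.5),((203,239),(.668,-.0865),-19)):
    i=min((i for i in range(1,n) if s[i,4]>300),key=lambda i:np.hypot(*(c[i]-uv)))
    print(fit(P,l==i,PK,g,a))
print(move([.55,-.15,.26],-108,[.569,.272,.27],-74))
E
```

```text
[  0.4447  -0.2074 -21.6424   0.8863]
[  0.437   -0.0833 -26.9159   0.8802]
[ 0.5486 -0.0971  0.8664  0.8759]
[  0.6696  -0.0887 -13.0565   0.646 ]
('-1.3574 0.3745 -0.0333 -0.0000 0.0000 -0.1889', 'rows>=10.1')
```

```bash
python3 -m inch '-0.68 0.187 -0.017 0 0 0;-0.68 0.187 -0.017 0 0 0;-0.68 0.187 -0.017 0 0 0;-0.68 0.187 -0.017 0 0 0;-0.68 0.187 -0.017 0 0 0;-0.68 0.187 -0.017 0 0 0' >/dev/null
python3 -m inch '-0.677 0.187 -0.016 0 0 -0.189;-0.677 0.187 -0.016 0 0 -0.189;-0.677 0.187 -0.016 0 0 -0.189;-0.677 0.187 -0.016 0 0 -0.189;-0.677 0.187 -0.016 0 0 -0.189;-0.677 0.187 -0.016 0 0 -0.189;-0.677 0.187 -0.016 0 0 -0.189;-0.677 0.187 -0.016 0 0 -0.189'
python3 - <<'E'
from h import *
o=get_obs();print(o['tool_pos'],o['orientation'])
P=camera_params('wrist')
im=snap('wrist','w2.png')
for t,z in(('bay0',.066),('post0',.096),('seat',.096)):
    print(t,[(np.round(d['uv'],1).tolist(),round(d['p'],2),np.round(atz('wrist',d['uv'],z,P)[:2],4)) for d in landmark_of('wrist',t)])
E
```

```text
clock: 4.32
tool_pos: [0.569, 0.271, 0.2701]
orientation: [180.0, -0.0, -74.0]
force: [-0.2, -1.0, 0.1]
opening: 0.0873
gripper_force: 0.0
[0.56898039 0.27102976 0.27008098] [ 1.79963313e+02 -2.19295758e-02 -7.40372478e+01]
bay0 [([280.1, 182.4], 0.96, array([0.564 , 0.2878])), ([281.2, 151.3], 0.66, array([0.5722, 0.255 ])), ([278.9, 119.1], 0.61, array([0.5837, 0.2234]))]
post0 [([278.0, 47.7], 0.81, array([0.6023, 0.1606])), ([280.2, 216.7], 0.71, array([0.5558, 0.3161]))]
seat [([280.2, 136.7], 0.67, array([0.5782, 0.2375]))]
```

View pics/w2.png

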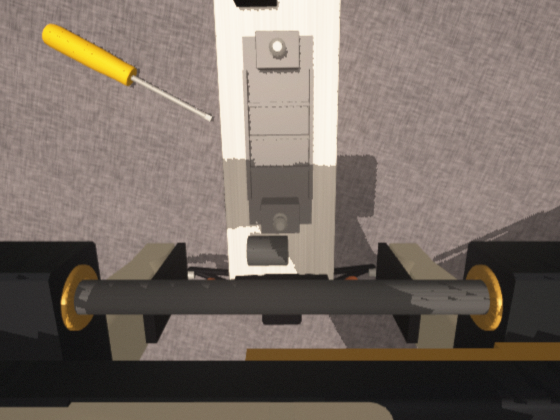

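The posts show at (278,48) and (280,217) with the bays between them. I'll overlay the car model to check the estimate.

```bash
cat >> h.py <<'E'
def carpts(c,ang,L):
    a=np.radians(ang);ex=np.array([np.sin(a),-np.cos(a)]);ey=np.array([np.cos(a),np.sin(a)])
    L=np.atleast_2d(L);return np.c_[np.array(c)+L[:,:1]*ex+L[:,1:2]*ey,L[:,2]]
def overlay(im,P,c,ang,f,crop,s=4):
    x0,y0,w,h=crop;J=cv2.resize(im[y0:y0+h,x0:x0+w],None,fx=s,fy=s,interpolation=cv2.INTER_CUBIC)[:,:,::-1].copy()
    def pl(L,col,cl=True):
        q=((proj('',carpts(c,ang,L),P)+.5-[x0,y0])*s).astype(int);cv2.polylines(J,[q],cl,col,1)
    for y in(-.082,.082):
        pl([[sx*.02,y+sy*.016,.096] for sx,sy in((-1,-1),(1,-1),(1,1),(-1,1))],(0,255,0))
        t=np.linspace(0,6.28,24)
        pl([[.004*np.cos(k),y+.004*np.sin(k),.1185] for k in t],(0,0,255))
        pl([[.0075*np.cos(k),y+.0075*np.sin(k),.1125] for k in t],(255,0,255))
    for y in(-.033,0,.033): pl([[-.031,y,.074],[.031,y,.074]],(0,255,255),False)
    for x in(-.033,.033): pl([[x,-.066,.078],[x,.066,.078]],(255,255,0),False)
    cv2.imwrite('pics/'+f,J)
E
python3 - <<'E'
from h import *
P=camera_params('wrist');im=cv2.imread('pics/w2.png')[:,:,::-1]
overlay(im,P,(.5788,.2386),106.5,'o1.png',(210,20,140,220),s=2.7 and 3)
E
python3 -c "
import cv2;i=cv2.imread('pics/o1.png');print(i.shape);cv2.imwrite('pics/o1.png',i[:600])"
```

```text
(660, 420, 3)
```

View pics/o1.png

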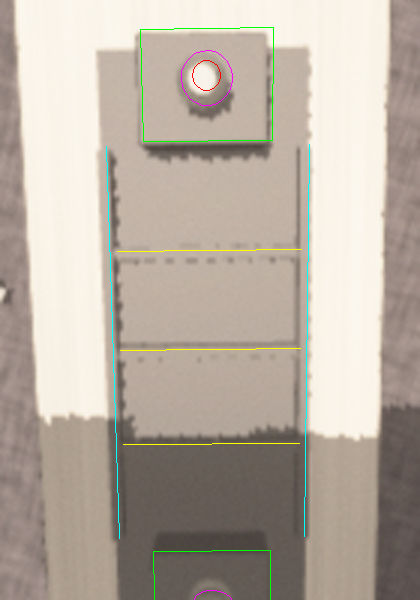

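The overlay matches to about 1 mm. I'm taking the car as centre (0.5792, 0.2390) with its y axis at 106.2°. Next I'll go back to the packs for a closer view.

Run:
```python
from h import *
print(move([.569,.272,.27],-74,[.51,-.07,.19],-108))
```

```text
('1.0416 0.5033 0.2667 0.0000 -0.0000 0.1889', 'rows>=8.5')
```

```bash
python3 -m inch '0.54 0.253 0.067 0 0 0;0.54 0.253 0.067 0 0 0;0.54 0.253 0.067 0 0 0;0.54 0.253 0.067 0 0 0;0.54 0.253 0.067 0 0 0' >/dev/null
python3 -m inch '0.5 0.25 0.2 0 0 0.189;0.5 0.25 0.2 0 0 0.189;0.5 0.25 0.2 0 0 0.189;0.5 0.25 0.2 0 0 0.189;0.5 0.25 0.2 0 0 0.189;0.5 0.25 0.2 0 0 0.189;0.5 0.25 0.2 0 0 0.189'
cat >> h.py <<'E'
def packs(guess,tag=None,minA=300):
    P=camera_params('wrist');im=snap('wrist',tag);m=bluemask(im)
    hsv=cv2.cvtColor(im,cv2.COLOR_RGB2HSV);m|=cv2.inRange(hsv,(12,120,120),(30,255,255))
    n,l,s,c=cv2.connectedComponentsWithStats(m);K=[i for i in range(1,n) if s[i,4]>minA]
    for x,y,a in guess:
        uv=proj('',[x,y,.03],P)[0];i=min(K,key=lambda i:np.hypot(*(c[i]-uv)))
        print('pack',s[i],fit(P,l==i,PK,(x,y),a))
    return im,P
E
python3 - <<'E'
from h import *
im,P=packs([(.4447,-.2074,-21.6),(.437,-.083,-24),(.5486,-.097,.9),(.6696,-.0887,-18)],'w3.png')
for d in cut_out('wrist','pack0'):
    ctr=atz('wrist',np.array(d['rect'][:2])+np.array(d['rect'][2:])/2,.015,P)[:2]
    print(d['p'],d['rect'],fit(P,d['pixels'],PK,ctr,-20))
E
```

```text
clock: 5.52
tool_pos: [0.5098, -0.0713, 0.1906]
orientation: [-180.0, 0.0, -108.1]
force: [1.2, 0.5, 0.4]
opening: 0.0878
gripper_force: 0.0
pack [ 270    0   65   29 1568] [  0.4452  -0.2066 -22.6177   0.9455]
pack [ 317  126   62   30 1440] [  0.4383  -0.0818 -25.3185   0.8777]
pack [ 203  144   61   41 1352] [ 0.5501 -0.0943  4.63    0.8457]
pack [  92  192   66   29 1567] [  0.6715  -0.0873 -14.1294   0.8797]
0.78 [92.9, 191.6, 66.6, 27.4] [  0.6705  -0.0878 -16.9824   0.9307]
0.75 [315.9, 123.7, 62.8, 33.2] [  0.4385  -0.0829 -23.108    0.962 ]
0.73 [200.5, 138.7, 65.8, 45.6] [ 0.5492 -0.0946  2.2681  0.971 ]
0.68 [272.7, 0.0, 64.3, 27.9] [  0.4453  -0.2069 -21.6277   0.9472]
```

View pics/w3.png

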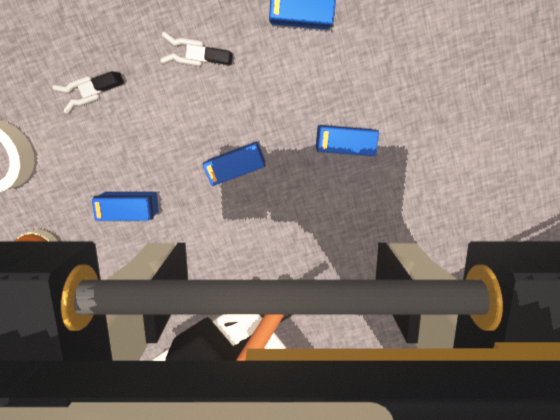

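Cut-outs fit well, and the packs lie at these poses (x, y, angle):

| Pack | x | y | Angle |
|---|---|---|---|
| A | .549 | -.095 | 2° |
| B | .4385 | -.083 | -23° |
| C | .445 | -.207 | -22° |
| D | .6705 | -.088 | -17° |

I'll grasp A first.

```bash
cat > m.py <<'E'
import sys
from h import *
# usage: m.py x y z yaw [x y z yaw ...]: chained moves from the measured pose
a=np.array(sys.argv[1:],float).reshape(-1,4);o=get_obs()
p,y=o['tool_pos'],o['orientation'][2]
for q in a: print(*move(p,y,q[:3],q[3]));p,y=q[:3],q[3]
E
python3 m.py .5492 -.0946 .06 -87.7 .5492 -.0946 .018 -87.7 .5492 -.0946 .2 -87.7 .56 .1 .2 -73.8 .5654 .2865 .15 -73.8
```

```text
0.0392 -0.1478 0.4365 0.0000 0.0000 -0.1123 rows>=3.3
0.0000 -0.0000 0.1400 0.0000 0.0000 0.0000 rows>=1.0
0.0000 0.0000 -0.6067 0.0000 0.0000 0.0000 rows>=4.4
-0.6467 -0.0620 -0.0000 -0.0000 0.0000 -0.0772 rows>=4.7
-0.5920 -0.1907 0.1667 0.0000 0.0000 0.0000 rows>=4.6
```

```bash
python3 -m inch '0.039 -0.148 0.436 0 0 -0.112;0.039 -0.148 0.436 0 0 -0.112;0.039 -0.148 0.436 0 0 -0.112;0.039 -0.148 0.436 0 0 -0.112;0.039 -0.148 0.436 0 0 -0.112;0.039 -0.148 0.436 0 0 -0.112' | grep tool
python3 -m inch '0 0 0.07 0 0 0;0 0 0.14 0 0 0;0 0 0.14 0 0 0;0 0 0.14 0 0 0' | tail -5
python3 -m inch '0 0 0 0 0 0;0 0 0 0 0 0;0 0 0 0 0 0;0 0 0 0 0 0;0 0 0 0 0 0;0 0 0 0 0 0' 1
python3 -m inch '0 0 -0.1 0 0 0;0 0 -0.2 0 0 0;0 0 -0.3 0 0 0;0 0 -0.4 0 0 0;0 0 -0.5 0 0 0;0 0 -0.607 0 0 0;0 0 -0.607 0 0 0'
```

```text
tool_pos: [0.549, -0.094, 0.0593]
tool_pos: [0.5493, -0.0941, 0.019]
orientation: [-179.9, -0.0, -87.8]
force: [-0.1, 1.0, 0.2]
opening: 0.0875
gripper_force: 0.0
clock: 6.95
tool_pos: [0.5489, -0.0947, 0.0178]
orientation: [-180.0, 0.0, -87.8]
force: [-0.9, -0.6, 0.3]
opening: 0.053
gripper_force: 0.0
clock: 7.53
tool_pos: [0.5522, -0.0951, 0.2066]
orientation: [-179.4, -0.1, -87.8]
force: [2.0, -0.8, 0.7]
opening: 0.0066
gripper_force: 0.0
```

Run:
```python
from h import *
P=camera_params('wrist');snap('wrist','w4.png')
for d in cut_out('wrist','pack0'):
    ctr=atz('wrist',np.array(d['rect'][:2])+np.array(d['rect'][2:])/2,.015,P)[:2]
    print(d['p'],d['rect'],fit(P,d['pixels'],PK,ctr,-20))
snap('top')
for d in cut_out('top','pack0'):
    print('top',d['p'],d['rect'],atz('top',np.array(d['rect'][:2])+np.array(d['rect'][2:])/2,.015)[:2])
```

```text
0.87 [255.0, 157.7, 58.1, 30.4] [ 0.5496 -0.0945  2.4875  0.9759]
0.8 [361.6, 164.1, 60.6, 44.1] [  0.4392  -0.0834 -23.5      0.939 ]
0.66 [368.3, 34.3, 65.4, 49.1] [  0.4454  -0.2062 -21.8311   0.9385]
0.62 [134.7, 152.9, 67.1, 38.6] [  0.6707  -0.0882 -16.9479   0.9525]
top 0.67 [272.9, 313.9, 18.6, 16.6] [ 0.42677979 -0.07878911]
top 0.67 [335.6, 302.3, 22.6, 33.0] [ 0.44889796 -0.21426419]
```

View pics/w4.png

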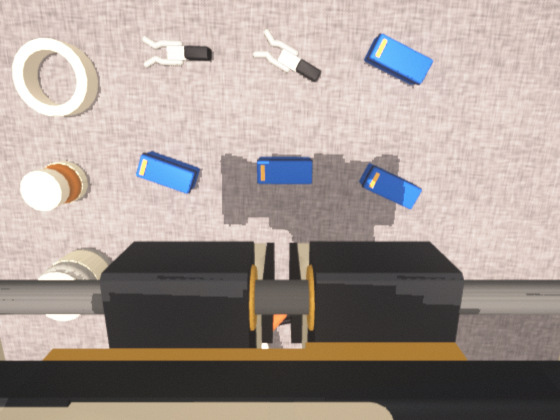

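The pack hasn't moved, so the fingers weren't gripping before I lifted. I'll retry, giving them longer to close.

```bash
python3 -m inch '0 0 0 0 0 0;0 0 0 0 0 0;0 0 0 0 0 0;0 0 0 0 0 0;0 0 0 0 0 0;0 0 0 0 0 0;0 0 0 0 0 0;0 0 0 0 0 0' -1
python3 -m inch '0 0 0.1 0 0 0;0 0 0.2 0 0 0;0 0 0.3 0 0 0;0 0 0.4 0 0 0;0 0 0.45 0 0 0;0 0 0.5 0 0 0;0 0 0.55 0 0 0;0 0 0.607 0 0 0;0 0 0.607 0 0 0;0 0 0.607 0 0 0'
python3 -m inch '0 0 0 0 0 0;0 0 0 0 0 0;0 0 0 0 0 0;0 0 0 0 0 0;0 0 0 0 0 0;0 0 0 0 0 0;0 0 0 0 0 0;0 0 0 0 0 0;0 0 0 0 0 0;0 0 0 0 0 0' 1
python3 - <<'E'
from h import *
P=camera_params('wrist');snap('wrist')
for d in cut_out('wrist','pack0')[:1]+boxes_of('wrist','pack0'): print(d['p'],d['rect'])
print(proj('',get_obs()['tool_pos'],P))
E
```

```text
clock: 8.4
tool_pos: [0.5488, -0.0946, 0.1996]
orientation: [180.0, -0.0, -87.8]
force: [-0.9, -0.3, 0.2]
opening: 0.048
gripper_force: 0.0
clock: 9.23
tool_pos: [0.5482, -0.0948, 0.017]
orientation: [179.9, -0.0, -87.8]
force: [0.4, 0.1, 0.3]
opening: 0.0877
gripper_force: 0.0
clock: 10.07
tool_pos: [0.5488, -0.0946, 0.0174]
orientation: [180.0, -0.0, -87.8]
force: [-0.2, 0.6, -0.6]
opening: 0.0266
gripper_force: 0.0
0.85 [0.0, 194.7, 124.0, 74.2]
0.86 [0.7, 197.3, 122.6, 71.1]
0.76 [220.7, 203.5, 109.8, 60.4]
0.71 [418.1, 216.0, 119.4, 64.9]
0.56 [433.8, 0.0, 126.2, 70.8]
[[278.51736375 234.11629953]]
```

Run:
```python
from h import *
a=snap('wrist');b=snap('scene')
m=proj('scene',get_obs()['tool_pos'])[0].astype(int);print(m,proj('wrist',get_obs()['tool_pos']))
c=cv2.resize(b[max(0,m[1]-60):m[1]+40,max(0,m[0]-66):m[0]+67],(560,420),interpolation=cv2.INTER_CUBIC)
J=np.vstack([a[:300],c[:300]]);cv2.imwrite('pics/w5.png',J[:,:,::-1])
```

```text
[239 218] [[278.49147491 234.13918048]]
```

View pics/w5.png

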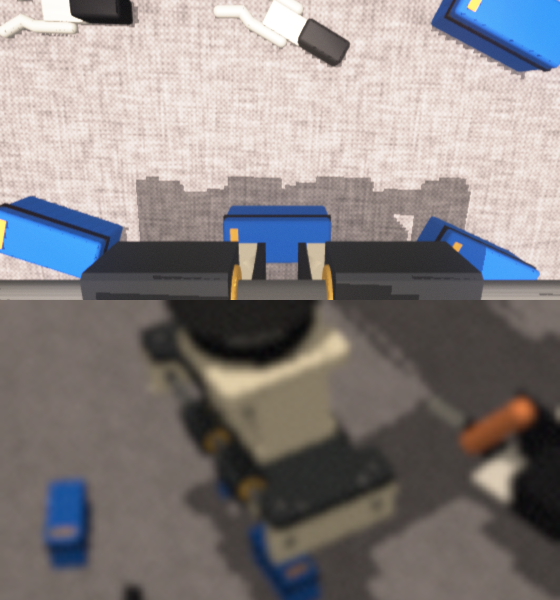

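The TCP reads z = 0.017, yet the fingers closed over the top of the pack. The finger gap in the image also puts the tips well behind the reported TCP. I'll open, lower in small steps and watch the force.

```bash
python3 -m inch '0 0 0 0 0 0;0 0 0 0 0 0;0 0 0 0 0 0;0 0 0 0 0 0;0 0 0 0 0 0;0 0 0 0 0 0;0 0 0 0 0 0;0 0 0 0 0 0;0 0 0 0 0 0;0 0 0 0 0 0' -1 | tail -2
python3 -m inch '0 0 0 0 0 0;0 0 0 0 0 0;0 0 0.02 0 0 0;0 0 0.03 0 0 0;0 0 0.04 0 0 0;0 0 0.04 0 0 0;0 0 0.04 0 0 0'
python3 -m inch '0 0 0.01 0 0 0;0 0 0.01 0 0 0;0 0 0.02 0 0 0;0 0 0.02 0 0 0'
```

```text
opening: 0.0675
gripper_force: 0.0
clock: 11.73
tool_pos: [0.5485, -0.0947, 0.0051]
orientation: [180.0, -0.0, -87.8]
force: [0.2, -0.4, 0.4]
opening: 0.0877
gripper_force: 0.0
clock: 12.07
tool_pos: [0.5485, -0.0946, -0.001]
orientation: [180.0, 0.0, -87.8]
force: [-0.8, -0.1, -0.9]
opening: 0.0875
gripper_force: 0.0
```

```bash
python3 -m inch '0 0 0.01 0 0 0;0 0 0.01 0 0 0;0 0 0.02 0 0 0;0 0 0.02 0 0 0' | grep -E 'tool|force'
python3 -m inch '0 0 0.01 0 0 0;0 0 0.01 0 0 0;0 0 0.02 0 0 0;0 0 0.02 0 0 0' | grep -E 'tool|force'
python3 -m inch '0 0 0 0 0 0;0 0 0 0 0 0;0 0 0 0 0 0;0 0 0 0 0 0;0 0 0 0 0 0;0 0 0 0 0 0;0 0 0 0 0 0;0 0 0 0 0 0;0 0 0 0 0 0;0 0 0 0 0 0' 1
```

```text
tool_pos: [0.5485, -0.0946, -0.007]
force: [0.1, 0.0, 0.2]
gripper_force: 0.0
tool_pos: [0.5485, -0.0947, -0.013]
force: [-0.6, 0.7, 0.6]
gripper_force: 0.0
clock: 13.57
tool_pos: [0.549, -0.0946, -0.0124]
orientation: [-180.0, 0.0, -87.8]
force: [0.4, 0.2, 1.3]
opening: 0.0553
gripper_force: 30.0
```

Gripped at 55 mm and 30 N, with the underside on the mat at TCP z = -0.0127. The true tips are therefore about 30 mm behind the stated TCP. I'll lift and carry it to bay3.

```bash
python3 -m inch '0 0 -0.03 0 0 0;0 0 -0.1 0 0 0;0 0 -0.2 0 0 0;0 0 -0.3 0 0 0;0 0 -0.4 0 0 0;0 0 -0.5 0 0 0;0 0 -0.58 0 0 0;0 0 -0.58 0 0 0;0 0 -0.58 0 0 0'
python3 m.py  .56 .1 .16 -73.8 .5654 .2865 .12 -73.8
```

```text
clock: 14.32
tool_pos: [0.5493, -0.0945, 0.1634]
orientation: [-179.8, 0.0, -87.8]
force: [0.9, -0.1, -2.2]
opening: 0.0555
gripper_force: 30.0
-0.6465 -0.0604 0.0113 0.0000 0.0000 -0.0779 rows>=4.7
-0.5920 -0.1907 0.1333 0.0000 0.0000 0.0000 rows>=4.6
```

```bash
python3 -m inch '-0.3 -0.03 0 0 0 -0.04;-0.646 -0.06 0 0 0 -0.078;-0.646 -0.06 0 0 0 -0.078;-0.646 -0.06 0 0 0 -0.078;-0.646 -0.06 0 0 0 -0.078;-0.646 -0.06 0 0 0 -0.078;-0.646 -0.06 0 0 0 -0.078' | tail -2
python3 -m inch '-0.2 -0.06 0 0 0 0;-0.4 -0.13 0 0 0 0;-0.592 -0.19 0 0 0 0;-0.592 -0.19 0.08 0 0 0;-0.592 -0.19 0.133 0 0 0;-0.592 -0.19 0.133 0 0 0;-0.592 -0.19 0.133 0 0 0;-0.592 -0.19 0.133 0 0 0'
python3 - <<'E'
from h import *
P=camera_params('wrist');im=snap('wrist')
overlay(im,P,(.5792,.2390),106.2,'o2.png',(190,0,180,250),s=3)
J=cv2.imread('pics/o2.png');cv2.imwrite('pics/o2.png',J[150:750])
for t,z in(('post0',.096),('bay0',.066),('pack0',.12)):
    print(t,[(np.round(d['uv'],1).tolist(),round(d['p'],2),np.round(atz('wrist',d['uv'],z,P)[:2],4)) for d in landmark_of('wrist',t)])
E
```

```text
opening: 0.0553
gripper_force: 30.0
clock: 15.57
tool_pos: [0.5644, 0.2847, 0.121]
orientation: [179.9, -0.1, -73.8]
force: [0.5, -0.3, -0.9]
opening: 0.0555
gripper_force: 30.0
post0 []
bay0 [([275.1, 112.0], 0.79, array([0.5845, 0.2252])), ([277.5, 164.6], 0.76, array([0.5735, 0.2577])), ([275.9, 207.2], 0.76, array([0.5663, 0.2866])), ([277.0, 55.8], 0.71, array([0.5926, 0.1923])), ([278.2, 130.5], 0.2, array([0.5793, 0.2359]))]
pack0 [([282.9, 241.3], 0.69, array([0.5609, 0.2889]))]
```

View pics/o2.png

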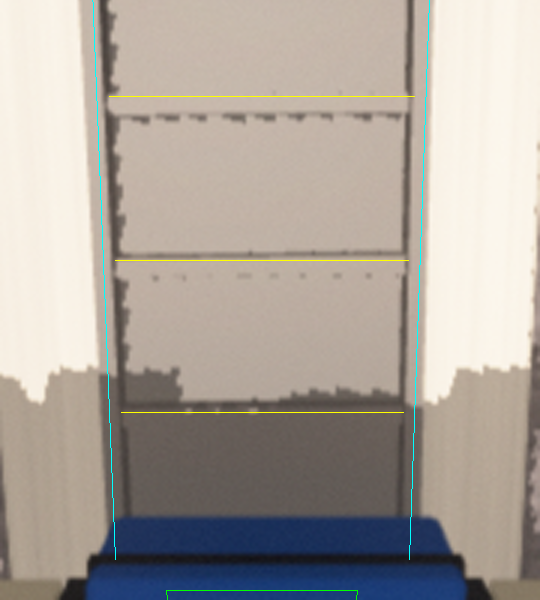

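Alignment is good, with about 0.8 mm of correction needed along +y. I'll nudge and lower into bay3.

```bash
python3 -m inch '-0.008 -0.005 0 0 0 0;-0.008 -0.005 0.06 0 0 0;-0.008 -0.005 0.12 0 0 0;-0.008 -0.005 0.17 0 0 0;-0.008 -0.005 0.19 0 0 0;-0.008 -0.005 0.205 0 0 0;-0.008 -0.005 0.215 0 0 0;-0.008 -0.005 0.22 0 0 0;-0.008 -0.005 0.22 0 0 0'
```

```text
clock: 16.52
tool_pos: [0.5656, 0.2891, 0.0561]
orientation: [-180.0, 0.0, -73.8]
force: [-0.3, 0.4, -0.4]
opening: 0.0553
gripper_force: 30.0
```

```bash
python3 -m inch '0.005 0 0 0 0 0;0.005 0 0 0 0 0;0.005 0 0.004 0 0 0;0.005 0 0.008 0 0 0;0.005 0 0.008 0 0 0;0.005 0 0.008 0 0 0'
```

```text
clock: 17.02
tool_pos: [0.5659, 0.2876, 0.0534]
orientation: [-180.0, 0.0, -73.8]
force: [0.3, 0.3, 1.1]
opening: 0.0554
gripper_force: 30.0
```

```bash
python3 -m inch '0 0 0 0 0 0;0 0 0 0 0 0;0 0 0 0 0 0;0 0 0 0 0 0;0 0 0 0 0 0;0 0 0 0 0 0' -0.6 | tail -2
python3 -m inch '0 0 -0.05 0 0 0;0 0 -0.15 0 0 0;0 0 -0.25 0 0 0;0 0 -0.35 0 0 0;0 0 -0.45 0 0 0;0 0 -0.45 0 0 0;0 0 -0.45 0 0 0' -1
python3 - <<'E'
from h import *
P=camera_params('wrist');snap('wrist')
for d in cut_out('wrist','pack0'):
    if d['p']>.4: ctr=atz('wrist',np.array(d['rect'][:2])+np.array(d['rect'][2:])/2,.08,P)[:2];print(d['p'],d['rect'],fit(P,d['pixels'],PK,ctr,16,.066))
E
python3 m.py .55 .1 .17 -80 .4388 -.083 .05 -113.3
```

```text
opening: 0.0702
gripper_force: 0.0
clock: 18.1
tool_pos: [0.5666, 0.2882, 0.1905]
orientation: [-179.8, 0.1, -73.8]
force: [0.0, -0.2, -1.7]
opening: 0.0878
gripper_force: 0.0
0.91 [246.5, 168.3, 72.5, 38.1] [ 0.5646  0.2872 16.546   0.9405]
0.5851 0.2228 0.0584 -0.0000 -0.0000 0.0345 rows>=4.5
0.5364 0.4710 0.4000 0.0000 -0.0000 0.1850 rows>=5.9
```

```bash
python3 -m inch '0.3 0.11 0 0 0 0.02;0.585 0.223 0.058 0 0 0.0345;0.585 0.223 0.058 0 0 0.0345;0.585 0.223 0.058 0 0 0.0345;0.585 0.223 0.058 0 0 0.0345;0.585 0.223 0.058 0 0 0.0345' | grep tool
python3 -m inch '0.536 0.471 0.3 0 0 0.185;0.536 0.471 0.3 0 0 0.185;0.536 0.471 0.3 0 0 0.185;0.536 0.471 0.3 0 0 0.185;0.536 0.471 0.4 0 0 0.185;0.536 0.471 0.4 0 0 0.185;0.536 0.471 0.4 0 0 0.185;0.536 0.471 0.4 0 0 0.185;0.536 0.471 0.4 0 0 0.185'
python3 - <<'E'
from h import *
P=camera_params('wrist');snap('wrist')
for d in cut_out('wrist','pack0'):
    if d['p']>.4: ctr=atz('wrist',np.array(d['rect'][:2])+np.array(d['rect'][2:])/2,.015,P)[:2];print(d['p'],d['rect'],fit(P,d['pixels'],PK,ctr,-22))
E
```

```text
tool_pos: [0.5483, 0.0959, 0.1688]
clock: 19.45
tool_pos: [0.4395, -0.0827, 0.0505]
orientation: [180.0, -0.0, -113.3]
force: [-0.2, 1.2, 0.3]
opening: 0.0878
gripper_force: 0.0
0.97 [236.6, 190.6, 88.0, 50.0] [  0.4379  -0.0828 -23.0868   0.9243]
```

```bash
python3 -m inch '0 0 0.08 0 0 0;0 0 0.15 0 0 0;0 0 0.19 0 0 0;0 0 0.21 0 0 0;0 0 0.21 0 0 0;0 0 0.21 0 0 0' | grep -E 'tool|force'
python3 -m inch '0 0 0 0 0 0;0 0 0 0 0 0;0 0 0 0 0 0;0 0 0 0 0 0;0 0 0 0 0 0;0 0 0 0 0 0;0 0 0 0 0 0;0 0 0 0 0 0;0 0 0 0 0 0;0 0 0 0 0 0' 1 | tail -2
python3 -m inch '0 0 -0.03 0 0 0;0 0 -0.1 0 0 0;0 0 -0.2 0 0 0;0 0 -0.3 0 0 0;0 0 -0.4 0 0 0;0 0 -0.5 0 0 0;0 0 -0.58 0 0 0;0 0 -0.58 0 0 0;0 0 -0.58 0 0 0;0 0 -0.58 0 0 0'
python3 m.py .54 .1 .16 -73.8 .5744 .2556 .16 -73.8
```

```text
tool_pos: [0.44, -0.0822, -0.0118]
force: [0.3, 0.4, 0.4]
gripper_force: 0.0
opening: 0.0558
gripper_force: 30.0
clock: 21.72
tool_pos: [0.4386, -0.0826, 0.161]
orientation: [179.9, -0.0, -113.3]
force: [-0.0, -0.3, -1.0]
opening: 0.0553
gripper_force: 30.0
-0.6929 -0.0696 0.0032 0.0000 0.0000 -0.2195 rows>=5.5
-0.4661 -0.2548 -0.0000 0.0000 0.0000 0.0000 rows>=3.8
```

```bash
python3 -m inch '-0.3 -0.03 0 0 0 -0.1;-0.693 -0.07 0.003 0 0 -0.2195;-0.693 -0.07 0.003 0 0 -0.2195;-0.693 -0.07 0.003 0 0 -0.2195;-0.693 -0.07 0.003 0 0 -0.2195;-0.693 -0.07 0.003 0 0 -0.2195;-0.693 -0.07 0.003 0 0 -0.2195;-0.693 -0.07 0.003 0 0 -0.2195' | tail -2
python3 -m inch '-0.2 -0.1 0 0 0 0;-0.466 -0.255 0 0 0 0;-0.466 -0.255 0 0 0 0;-0.466 -0.255 0.133 0 0 0;-0.466 -0.255 0.133 0 0 0;-0.466 -0.255 0.133 0 0 0;-0.466 -0.255 0.2 0 0 0;-0.466 -0.255 0.2 0 0 0;-0.466 -0.255 0.2 0 0 0'
python3 m.py .5744 .2556 .0535 -73.8; python3 m.py .5744 .2556 .0535 -73.8
```

```text
opening: 0.0554
gripper_force: 30.0
clock: 23.13
tool_pos: [0.5746, 0.2535, 0.1009]
orientation: [179.9, -0.1, -73.9]
force: [-0.1, 0.2, -0.5]
opening: 0.0558
gripper_force: 30.0
-0.0068 -0.0014 0.1581 0.0000 0.0000 -0.0006 rows>=1.1
-0.0068 -0.0014 0.1581 0.0000 0.0000 -0.0006 rows>=1.1
```

```bash
python3 -m inch '-0.004 -0.001 0.05 0 0 0;-0.004 -0.001 0.1 0 0 0;-0.004 -0.001 0.1 0 0 0;-0.004 -0.001 0.1 0 0 0;-0.004 -0.001 0.1 0 0 0' | grep tool
python3 m.py .5744 .2556 .0535 -73.8
```

```text
tool_pos: [0.576, 0.2566, 0.0727]
0.0018 0.0061 0.0639 -0.0000 0.0000 -0.0001 rows>=0.5
```

```bash
python3 -m inch '0 0.004 0.03 0 0 0;0 0.004 0.05 0 0 0;0 0.004 0.06 0 0 0;0 0.004 0.064 0 0 0;0 0.004 0.064 0 0 0' | grep -E 'tool|force'
python3 -m inch '0 0 0 0 0 0;0 0 0 0 0 0;0 0 0 0 0 0;0 0 0 0 0 0;0 0 0 0 0 0;0 0 0 0 0 0' -0.6 | tail -2
python3 -m inch '0 0 -0.05 0 0 0;0 0 -0.15 0 0 0;0 0 -0.25 0 0 0;0 0 -0.35 0 0 0;0 0 -0.45 0 0 0;0 0 -0.45 0 0 0;0 0 -0.45 0 0 0' -1|grep tool
python3 - <<'E'
from h import *
P=camera_params('wrist');snap('wrist')
for d in cut_out('wrist','pack0'):
    if d['p']>.4: ctr=atz('wrist',np.array(d['rect'][:2])+np.array(d['rect'][2:])/2,.08,P)[:2];print(d['p'],d['rect'],fit(P,d['pixels'],PK,ctr,16,.066))
E
python3 m.py .55 .1 .17 -80 .4453 -.2068 .05 -111.7
```

```text
tool_pos: [0.5739, 0.2563, 0.0539]
force: [-8.2, -2.0, 17.6]
gripper_force: 30.0
opening: 0.0701
gripper_force: 0.0
tool_pos: [0.575, 0.2572, 0.1888]
0.7 [243.0, 206.3, 76.9, 38.6] [ 0.5645  0.2871 15.947   0.967 ]
0.6 [250.0, 172.4, 71.3, 33.7] [ 0.572   0.2566 17.884   0.9315]
0.4784 0.2207 0.0529 0.0000 -0.0000 0.0345 rows>=3.8
0.9465 0.5213 0.4000 0.0000 -0.0000 0.1761 rows>=8.3
```

Run:
```python
from h import *
P=camera_params('wrist');snap('wrist')
for d in cut_out('wrist','pack0'):
    if d['p']>.4: 
        ctr=atz('wrist',np.array(d['rect'][:2])+np.array(d['rect'][2:])/2,.08,P)[:2]
        for z in(.062,.066,.07,.074,.078):print(z,fit(P,d['pixels'],PK,ctr,16,z))
for cam in('top','scene'):
    snap(cam)
    for d in cut_out(cam,'pack0'): 
        ctr=atz(cam,np.array(d['rect'][:2])+np.array(d['rect'][2:])/2,.08)[:2]
        if ctr[1]>.1:print(cam,d['p'],fit(camera_params(cam),d['pixels'],PK,ctr,16,.066))
```

```text
0.062 [ 0.5642  0.2879 15.3452  0.9366]
0.066 [ 0.5642  0.2875 16.6482  0.912 ]
0.07 [ 0.5647  0.2864 16.6972  0.8883]
0.074 [ 0.5648  0.2843 19.2398  0.862 ]
0.078 [ 0.5659  0.2838 17.2305  0.8388]
0.062 [ 0.5718  0.2571 16.0758  0.9324]
0.066 [ 0.5723  0.256  17.6659  0.9097]
0.07 [ 0.5724  0.2558 17.6914  0.8859]
0.074 [ 0.5732  0.2549 18.247   0.8621]
0.078 [ 0.5733  0.2536 16.6275  0.8353]
top 0.78 [ 0.5742  0.2561 16.4955  0.8696]
top 0.72 [ 0.5666  0.2857 19.8234  0.8692]
scene 0.74 [0.5606 0.2986 6.8471 0.5639]
scene 0.53 [ 0.5723  0.2571 21.5383  0.8858]
```

Both packs sit at the same height, so they are seated. Next is pack C.

```bash
python3 -m inch '0.2 0.1 0 0 0 0.02;0.478 0.22 0.053 0 0 0.0345;0.478 0.22 0.053 0 0 0.0345;0.478 0.22 0.053 0 0 0.0345;0.478 0.22 0.053 0 0 0.0345;0.478 0.22 0.053 0 0 0.0345' | grep tool
python3 -m inch '0.946 0.521 0.2 0 0 0.176;0.946 0.521 0.2 0 0 0.176;0.946 0.521 0.2 0 0 0.176;0.946 0.521 0.2 0 0 0.176;0.946 0.521 0.2 0 0 0.176;0.946 0.521 0.2 0 0 0.176;0.946 0.521 0.3 0 0 0.176;0.946 0.521 0.4 0 0 0.176;0.946 0.521 0.4 0 0 0.176;0.946 0.521 0.4 0 0 0.176'
python3 -m inch '0 0 0 0 0 0;0 0 0 0 0 0' | grep tool
python3 - <<'E'
from h import *
P=camera_params('wrist');snap('wrist')
for d in cut_out('wrist','pack0'):
    if d['p']>.4: ctr=atz('wrist',np.array(d['rect'][:2])+np.array(d['rect'][2:])/2,.015,P)[:2];print(d['p'],d['rect'],fit(P,d['pixels'],PK,ctr,-22))
E
```

```text
tool_pos: [0.5503, 0.0986, 0.1707]
clock: 26.78
tool_pos: [0.4424, -0.2075, 0.0466]
orientation: [179.6, -0.1, -111.8]
force: [-2.1, 0.5, -0.2]
opening: 0.0879
gripper_force: 0.0
tool_pos: [0.4475, -0.2059, 0.0514]
0.93 [238.9, 189.1, 91.8, 49.1] [  0.4447  -0.2062 -21.8371   0.9322]
```

```bash
python3 -m inch '0 0 0.08 0 0 0;0 0 0.15 0 0 0;0 0 0.19 0 0 0;0 0 0.211 0 0 0;0 0 0.211 0 0 0;0 0 0.211 0 0 0' | grep -E 'tool|force'
python3 -m inch '0 0 0 0 0 0;0 0 0 0 0 0;0 0 0 0 0 0;0 0 0 0 0 0;0 0 0 0 0 0;0 0 0 0 0 0;0 0 0 0 0 0;0 0 0 0 0 0;0 0 0 0 0 0;0 0 0 0 0 0' 1 | tail -2
python3 -m inch '0 0 -0.03 0 0 0;0 0 -0.1 0 0 0;0 0 -0.2 0 0 0;0 0 -0.3 0 0 0;0 0 -0.4 0 0 0;0 0 -0.5 0 0 0;0 0 -0.58 0 0 0;0 0 -0.58 0 0 0;0 0 -0.58 0 0 0;0 0 -0.58 0 0 0'
python3 m.py .54 .05 .16 -73.8 .5836 .2240 .16 -73.8
```

```text
tool_pos: [0.4471, -0.2059, -0.0118]
force: [-0.3, 0.1, -0.1]
gripper_force: 0.0
opening: 0.0554
gripper_force: 30.0
clock: 29.22
tool_pos: [0.4453, -0.206, 0.161]
orientation: [179.9, 0.0, -111.7]
force: [0.0, 0.1, -1.6]
opening: 0.0557
gripper_force: 30.0
-0.9098 0.0221 0.0032 -0.0000 0.0000 -0.2105 rows>=6.5
-0.5164 -0.3014 -0.0000 0.0000 0.0000 0.0000 rows>=4.3
```

```bash
python3 -m inch '-0.3 0 0 0 0 -0.1;-0.91 0.022 0.003 0 0 -0.2105;-0.91 0.022 0.003 0 0 -0.2105;-0.91 0.022 0.003 0 0 -0.2105;-0.91 0.022 0.003 0 0 -0.2105;-0.91 0.022 0.003 0 0 -0.2105;-0.91 0.022 0.003 0 0 -0.2105;-0.91 0.022 0.003 0 0 -0.2105;-0.91 0.022 0.003 0 0 -0.2105' | tail -2
python3 -m inch '-0.2 -0.1 0 0 0 0;-0.516 -0.301 0 0 0 0;-0.516 -0.301 0 0 0 0;-0.516 -0.301 0 0 0 0;-0.516 -0.301 0.133 0 0 0;-0.516 -0.301 0.2 0 0 0;-0.516 -0.301 0.2 0 0 0;-0.516 -0.301 0.2 0 0 0;-0.516 -0.301 0.2 0 0 0;-0.516 -0.301 0.2 0 0 0'
python3 m.py .5836 .2240 .0545 -73.8
```

```text
opening: 0.0555
gripper_force: 30.0
clock: 30.8
tool_pos: [0.5853, 0.2232, 0.1025]
orientation: [-179.8, 0.0, -73.8]
force: [0.8, -0.2, -1.2]
opening: 0.0558
gripper_force: 30.0
-0.0041 0.0047 0.1602 0.0000 0.0000 -0.0002 rows>=1.2
```

```bash
python3 -m inch '-0.003 0.003 0.06 0 0 0;-0.003 0.003 0.1 0 0 0;-0.003 0.003 0.13 0 0 0;-0.003 0.003 0.15 0 0 0;-0.003 0.003 0.158 0 0 0;-0.003 0.003 0.158 0 0 0;-0.003 0.003 0.158 0 0 0' | grep -E 'tool|force'
python3 -m inch '0 0 0 0 0 0;0 0 0 0 0 0;0 0 0 0 0 0;0 0 0 0 0 0;0 0 0 0 0 0;0 0 0 0 0 0' -0.6 | tail -2
python3 -m inch '0 0 -0.05 0 0 0;0 0 -0.15 0 0 0;0 0 -0.25 0 0 0;0 0 -0.35 0 0 0;0 0 -0.45 0 0 0;0 0 -0.45 0 0 0;0 0 -0.45 0 0 0;0 0 -0.45 0 0 0' -1|grep tool
python3 - <<'E'
from h import *
P=camera_params('wrist');snap('wrist')
for d in cut_out('wrist','pack0'):
    if d['p']>.4: ctr=atz('wrist',np.array(d['rect'][:2])+np.array(d['rect'][2:])/2,.08,P)[:2];print(d['p'],d['rect'],fit(P,d['pixels'],PK,ctr,16,.066))
E
python3 m.py .57 .1 .17 -80 .6706 -.088 .05 -107
```

```text
tool_pos: [0.5833, 0.2242, 0.0538]
force: [-0.8, -1.9, 2.1]
gripper_force: 30.0
opening: 0.07
gripper_force: 0.0
tool_pos: [0.5827, 0.2243, 0.1878]
0.96 [243.8, 244.0, 70.2, 37.0] [ 0.5638  0.2866 17.7499  0.8153]
0.86 [246.5, 168.0, 72.2, 41.1] [ 0.5814  0.2244 15.5944  0.9461]
0.68 [248.0, 209.8, 68.6, 37.7] [ 0.5719  0.2566 15.2929  0.919 ]
0.3852 0.1550 0.0560 0.0000 -0.0000 0.0345 rows>=3.0
0.6754 -0.2214 0.4000 0.0000 -0.0000 0.1500 rows>=5.9
```

Gripping pack D lengthwise would bring the gripper body close to the glue jar. I'll grip it across its width first, shift it to free space and regrip there.

```bash
python3 m.py .60 .08 .17 -45 .6706 -.088 .05 -17 .55 -.09 .05 -17
```

```text
0.4771 0.0776 0.0560 0.0000 0.0000 -0.1599 rows>=4.0
0.5624 0.2296 0.4000 -0.0000 0.0000 -0.1556 rows>=5.2
-0.3825 0.1239 0.0000 0.0000 0.0000 0.0000 rows>=2.9
```

```bash
python3 -m inch '0.477 0.078 0.056 0 0 -0.16;0.477 0.078 0.056 0 0 -0.16;0.477 0.078 0.056 0 0 -0.16;0.477 0.078 0.056 0 0 -0.16;0.477 0.078 0.056 0 0 -0.16;0.477 0.078 0.056 0 0 -0.16;0.477 0.078 0.056 0 0 -0.16' | grep tool
python3 -m inch '0.562 0.23 0.2 0 0 -0.1556;0.562 0.23 0.2 0 0 -0.1556;0.562 0.23 0.2 0 0 -0.1556;0.562 0.23 0.2 0 0 -0.1556;0.562 0.23 0.4 0 0 -0.1556;0.562 0.23 0.4 0 0 -0.1556;0.562 0.23 0.4 0 0 -0.1556;0.562 0.23 0.4 0 0 -0.1556;0.562 0.23 0.4 0 0 -0.1556'
python3 - <<'E'
from h import *
P=camera_params('wrist');snap('wrist')
for d in cut_out('wrist','pack0'):
    if d['p']>.4: ctr=atz('wrist',np.array(d['rect'][:2])+np.array(d['rect'][2:])/2,.015,P)[:2];print(d['p'],d['rect'],fit(P,d['pixels'],PK,ctr,-17))
for t in('gluejar','tin'):print(t,[(d['p'],atz('wrist',d['uv'],0,P)[:2]) for d in landmark_of('wrist',t)])
E
```

```text
tool_pos: [0.6004, 0.0803, 0.1706]
clock: 33.98
tool_pos: [0.672, -0.0864, 0.0523]
orientation: [180.0, -0.1, -16.9]
force: [-0.7, 0.7, 1.2]
opening: 0.0875
gripper_force: 0.0
0.68 [264.1, 164.6, 43.6, 95.3] [  0.6717  -0.0876 -17.8844   0.9649]
gluejar [(0.97, array([ 0.78613669, -0.0690205 ]))]
tin [(0.82, array([0.77198123, 0.0390136 ]))]
```

```bash
python3 -m inch '0 0 0.08 0 0 0;0 0 0.15 0 0 0;0 0 0.19 0 0 0;0 0 0.213 0 0 0;0 0 0.213 0 0 0;0 0 0.213 0 0 0' | grep -E 'tool|force'
python3 -m inch '0 0 0 0 0 0;0 0 0 0 0 0;0 0 0 0 0 0;0 0 0 0 0 0;0 0 0 0 0 0;0 0 0 0 0 0;0 0 0 0 0 0;0 0 0 0 0 0;0 0 0 0 0 0;0 0 0 0 0 0' 1 | tail -2
python3 -m inch '0 0 0 0 0 0;0 0 0 0 0 0;0 0 0 0 0 0;0 0 0 0 0 0' | tail -2
python3 -m inch '0 0 -0.05 0 0 0;-0.05 0.01 -0.1 0 0 0;-0.2 0.08 -0.1 0 0 0;-0.38 0.12 -0.1 0 0 0;-0.38 0.12 -0.1 0 0 0;-0.38 0.12 -0.05 0 0 0;-0.38 0.12 -0.02 0 0 0;-0.38 0.12 -0.003 0 0 0;-0.38 0.12 -0.003 0 0 0'
```

```text
tool_pos: [0.6716, -0.0875, -0.0118]
force: [0.4, -0.3, 0.6]
gripper_force: 0.0
opening: 0.0264
gripper_force: 0.0
opening: 0.0238
gripper_force: 30.0
clock: 36.6
tool_pos: [0.5518, -0.0888, -0.0125]
orientation: [180.0, 0.1, -17.0]
force: [0.1, -1.5, -0.7]
opening: 0.0237
gripper_force: 30.0
```

Release, rise, turn by -90° and check.

```bash
python3 -m inch '0 0 0 0 0 0;0 0 0 0 0 0;0 0 0 0 0 0;0 0 0 0 0 0;0 0 0 0 0 0;0 0 0 0 0 0;0 0 0 0 0 0;0 0 0 0 0 0' -1 | tail -2
python3 -m inch '0 0 -0.1 0 0 0;0 0 -0.2 0 0 0;0 0 -0.21 0 0 0.25;0 0 -0.21 0 0 0.25;0 0 -0.21 0 0 0.25;0 0 -0.21 0 0 0.25;0 0 -0.21 0 0 0.25;0 0 -0.21 0 0 0.25;0 0 -0.21 0 0 0.25;0 0 -0.21 0 0 0.25'|grep ori
python3 -m inch '0 0 0 0 0 0.25;0 0 0 0 0 0.25;0 0 0 0 0 0.25;0 0 0 0 0 0.25;0 0 0 0 0 0.25;0 0 0 0 0 0.25;0 0 0 0 0 0.25;0 0 0 0 0 0.25;0 0 0 0 0 0.25'
python3 - <<'E'
from h import *
P=camera_params('wrist');snap('wrist')
for d in cut_out('wrist','pack0'):
    if d['p']>.4: ctr=atz('wrist',np.array(d['rect'][:2])+np.array(d['rect'][2:])/2,.015,P)[:2];print(d['p'],d['rect'],fit(P,d['pixels'],PK,ctr,-17))
E
```

```text
opening: 0.0712
gripper_force: 0.0
orientation: [-180.0, 0.0, -62.1]
clock: 38.85
tool_pos: [0.5515, -0.0888, 0.0514]
orientation: [-180.0, 0.0, -106.8]
force: [-0.8, -0.7, 0.2]
opening: 0.0879
gripper_force: 0.0
0.88 [232.6, 193.3, 93.3, 45.2] [  0.5518  -0.0889 -17.6127   0.9157]
```

Well centred. Grip it and carry it to bay0.

```bash
python3 -m inch '0 0 0.08 0 0 -0.003;0 0 0.15 0 0 0.003;0 0 0.19 0 0 0.003;0 0 0.212 0 0 0.003;0 0 0.212 0 0 0.003;0 0 0.212 0 0 0.003' | grep -E 'tool|force'
python3 -m inch '0 0 0 0 0 0;0 0 0 0 0 0;0 0 0 0 0 0;0 0 0 0 0 0;0 0 0 0 0 0;0 0 0 0 0 0;0 0 0 0 0 0;0 0 0 0 0 0;0 0 0 0 0 0;0 0 0 0 0 0' 1 | tail -2
python3 -m inch '0 0 -0.03 0 0 0;0 0 -0.1 0 0 0;0 0 -0.2 0 0 0;0 0 -0.3 0 0 0;0 0 -0.4 0 0 0;0 0 -0.5 0 0 0;0 0 -0.58 0 0 0;0 0 -0.58 0 0 0;0 0 -0.58 0 0 0;0 0 -0.58 0 0 0'
python3 m.py .5928 .1923 .16 -73.8 .5928 .1923 .1 -73.8
```

```text
tool_pos: [0.5518, -0.0888, -0.012]
force: [-0.7, 0.3, 0.8]
gripper_force: 0.0
opening: 0.0555
gripper_force: 30.0
clock: 41.12
tool_pos: [0.5507, -0.0887, 0.1612]
orientation: [179.9, 0.0, -107.5]
force: [-0.3, 0.2, -2.1]
opening: 0.056
gripper_force: 30.0
-0.9353 0.1485 0.0040 0.0000 0.0000 -0.1874 rows>=6.8
0.0000 -0.0000 0.2000 0.0000 0.0000 0.0000 rows>=1.4
```

```bash
python3 -m inch '-0.3 0.05 0 0 0 -0.06;-0.935 0.148 0.004 0 0 -0.187;-0.935 0.148 0.004 0 0 -0.187;-0.935 0.148 0.004 0 0 -0.187;-0.935 0.148 0.004 0 0 -0.187;-0.935 0.148 0.004 0 0 -0.187;-0.935 0.148 0.004 0 0 -0.187;-0.935 0.148 0.004 0 0 -0.187;-0.935 0.148 0.004 0 0 -0.187;-0.935 0.148 0.004 0 0 -0.187' | tail -2
python3 -m inch '0 0 0.1 0 0 0;0 0 0.2 0 0 0;0 0 0.2 0 0 0;0 0 0.2 0 0 0'
python3 m.py .5928 .1923 .0545 -73.8
```

```text
opening: 0.0554
gripper_force: 30.0
clock: 42.28
tool_pos: [0.5924, 0.19, 0.0993]
orientation: [179.8, -0.1, -73.9]
force: [1.0, 0.1, -0.8]
opening: 0.0558
gripper_force: 30.0
-0.0070 -0.0034 0.1494 -0.0000 0.0000 -0.0007 rows>=1.1
```

```bash
python3 -m inch '-0.004 -0.002 0.05 0 0 0;-0.004 -0.002 0.09 0 0 0;-0.004 -0.002 0.12 0 0 0;-0.004 -0.002 0.14 0 0 0;-0.004 -0.002 0.149 0 0 0;-0.004 -0.002 0.149 0 0 0;-0.004 -0.002 0.149 0 0 0' | grep -E 'tool|force'
python3 -m inch '0 0 0 0 0 0;0 0 0 0 0 0' | grep -E 'tool|force'
```

```text
tool_pos: [0.5941, 0.1935, 0.0562]
force: [0.7, 0.2, 0.4]
gripper_force: 30.0
tool_pos: [0.5942, 0.1937, 0.0565]
force: [-0.6, -0.1, -1.0]
gripper_force: 30.0
```

```bash
python3 -m inch '0.003 0.005 0.004 0 0 0;0.003 0.005 0.007 0 0 0;0.003 0.005 0.007 0 0 0' | grep -E 'tool|force'
python3 -m inch '0 0 0 0 0 0;0 0 0 0 0 0;0 0 0 0 0 0;0 0 0 0 0 0;0 0 0 0 0 0;0 0 0 0 0 0' -0.6 | tail -2
python3 -m inch '0 0 -0.05 0 0 0;0 0 -0.15 0 0 0;0 0 -0.25 0 0 0;0 0 -0.35 0 0 0;0 0 -0.45 0 0 0;0 0 -0.5 0 0 0;0 0 -0.5 0 0 0;0 0 -0.5 0 0 0' -0.6|grep tool
python3 - <<'E'
from h import *
P=camera_params('wrist');snap('wrist')
for d in cut_out('wrist','pack0'):
    if d['p']>.4: ctr=atz('wrist',np.array(d['rect'][:2])+np.array(d['rect'][2:])/2,.08,P)[:2];print(d['p'],d['rect'],fit(P,d['pixels'],PK,ctr,16,.066))
snap('top')
for d in cut_out('top','pack0'): 
    ctr=atz('top',np.array(d['rect'][:2])+np.array(d['rect'][2:])/2,.08)[:2]
    print('top',d['p'],fit(camera_params('top'),d['pixels'],PK,ctr,16,.066))
E
python3 m.py .57 -.06 .2 -110 .565 -.367 .21 -178.6
```

```text
tool_pos: [0.5926, 0.1921, 0.0542]
force: [-2.1, -0.6, 3.5]
gripper_force: 30.0
opening: 0.07
gripper_force: 0.0
tool_pos: [0.593, 0.1925, 0.2048]
0.95 [251.9, 202.3, 64.3, 38.2] [ 0.5815  0.2241 17.8095  0.9225]
0.87 [251.9, 238.3, 63.6, 35.2] [ 0.5722  0.2566 16.0863  0.9141]
0.62 [250.9, 272.2, 60.7, 8.1] [ 0.5662  0.2771 25.3689  0.1408]
0.57 [249.4, 166.1, 69.2, 35.0] [ 0.5908  0.1922 16.5611  0.9281]
top 0.94 [ 0.5954  0.1929 19.0407  0.8808]
top 0.54 [ 0.588   0.2114 22.722   0.4033]
0.7859 0.3039 0.0079 0.0000 -0.0000 0.2008 rows>=6.1
0.9673 -0.3343 -0.0333 0.0000 -0.0000 0.3811 rows>=9.6
```

All four packs are in. Next is the strap.

```bash
python3 -m inch '0.786 0.304 0.008 0 0 0.2;0.786 0.304 0.008 0 0 0.2;0.786 0.304 0.008 0 0 0.2;0.786 0.304 0.008 0 0 0.2;0.786 0.304 0.008 0 0 0.2;0.786 0.304 0.008 0 0 0.2;0.786 0.304 0.008 0 0 0.2;0.786 0.304 0.008 0 0 0.2' | grep tool
python3 -m inch '0.967 -0.334 -0.033 0 0 0.381;0.967 -0.334 -0.033 0 0 0.381;0.967 -0.334 -0.033 0 0 0.381;0.967 -0.334 -0.033 0 0 0.381;0.967 -0.334 -0.033 0 0 0.381;0.967 -0.334 -0.033 0 0 0.381;0.967 -0.334 -0.033 0 0 0.381;0.967 -0.334 -0.033 0 0 0.381;0.967 -0.334 -0.033 0 0 0.381;0.967 -0.334 -0.033 0 0 0.381'|grep -E 'tool|ori'
python3 -m inch '0 0 0 0 0 0;0 0 0 0 0 0'|grep -E 'tool|ori'
python3 - <<'E'
from h import *
P=camera_params('wrist');im=snap('wrist','w6.png')
ST=((-.018,-.099,0),(.018,.099,.005))
for d in cut_out('wrist','strap'):
    if d['p']>.3: print(d['p'],d['rect'],fit(P,d['pixels'],ST,(.524,-.368),-88))
for d in landmark_of('wrist','strap'): print(d['p'],d['uv'],atz('wrist',d['uv'],0,P))
m=(im.min(2)>150)
n,l,s,c=cv2.connectedComponentsWithStats(m[:240].astype(np.uint8))
for i in range(1,n):
    if s[i,4]>1500: print(s[i],fit(P,l==i,ST,(.524,-.368),-88))
E
```

```text
tool_pos: [0.5698, -0.0621, 0.2005]
tool_pos: [0.5665, -0.367, 0.2095]
orientation: [179.9, -0.1, -178.9]
tool_pos: [0.5669, -0.3657, 0.2104]
orientation: [180.0, -0.1, -178.2]
0.57 [262.1, 25.2, 38.0, 193.0] [  0.5226  -0.3664 -88.5355   0.9707]
0.74 [279.5, 128.0] [ 0.52377035 -0.36804008  0.        ]
[    0     0   560   240 91451] [ 0.4204 -0.348   1.4413  0.0643]
```

View pics/w6.png

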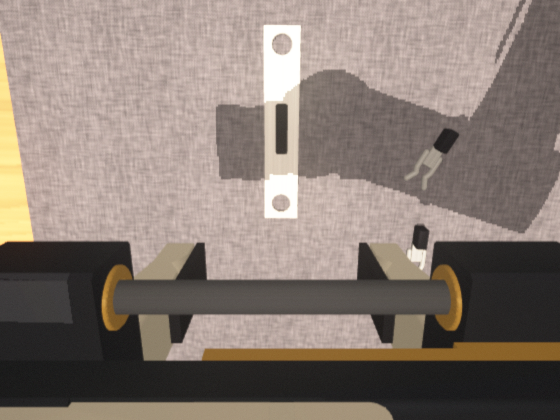

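The strap centre is about (0.5226, -0.3667) with its y axis at 1.5°, and the holes show at (282,44) and (281,203). I'll come down over the ridge with a narrow opening and touch the plate to calibrate tip height.

```bash
python3 m.py .5226 -.3667 .05 -178.5 .5226 -.3667 -.015 -178.5
```

```text
0.1474 0.0015 0.5371 0.0000 -0.0000 0.0014 rows>=4.0
0.0000 -0.0000 0.2167 0.0000 0.0000 0.0000 rows>=1.6
```

```bash
python3 -m inch '0.147 0.001 0.3 0 0 0;0.147 0.001 0.5 0 0 0;0.147 0.001 0.537 0 0 0;0.147 0.001 0.537 0 0 0;0.147 0.001 0.537 0 0 0;0.147 0.001 0.537 0 0 0;0.147 0.001 0.537 0 0 0;0.147 0.001 0.537 0 0 0;0.147 0.001 0.537 0 0 0' 0.5 | grep -E 'tool|ope'
python3 -m inch '0 0 0.1 0 0 0;0 0 0.18 0 0 0;0 0 0.21 0 0 0;0 0 0.217 0 0 0;0 0 0.217 0 0 0'| grep -E 'tool|force'
python3 -m inch '0 0 0.007 0 0 0;0 0 0.013 0 0 0;0 0 0.013 0 0 0'| grep -E 'tool|force'
python3 -m inch '0 0 0.005 0 0 0;0 0 0.01 0 0 0;0 0 0.01 0 0 0'| grep -E 'tool|force'
```

```text
tool_pos: [0.5246, -0.3682, 0.053]
opening: 0.0228
tool_pos: [0.5228, -0.3678, -0.0143]
force: [0.3, -0.2, 0.5]
gripper_force: 0.0
tool_pos: [0.5229, -0.3677, -0.0179]
force: [-0.6, 0.6, 0.1]
gripper_force: 0.0
tool_pos: [0.5222, -0.3675, -0.0219]
force: [-0.5, -0.1, 0.3]
gripper_force: 0.0
```

```bash
python3 -m inch '0 0 0.003 0 0 0;0 0 0.007 0 0 0;0 0 0.007 0 0 0'| grep -E 'tool|^force'
python3 -m inch '0 0 0.003 0 0 0;0 0 0.005 0 0 0;0 0 0.005 0 0 0'| grep -E 'tool|^force'
```

```text
tool_pos: [0.5222, -0.3674, -0.0242]
force: [-0.8, -0.9, -0.2]
tool_pos: [0.5221, -0.3674, -0.0257]
force: [-0.2, 0.5, -0.1]
```

```bash
python3 -m inch '0 0 0.003 0 0 0;0 0 0.005 0 0 0;0 0 0.005 0 0 0'| grep -E 'tool|^force'
python3 -m inch '0 0 0.003 0 0 0;0 0 0.004 0 0 0;0 0 0.004 0 0 0'| grep -E 'tool|^force'
```

```text
tool_pos: [0.5222, -0.3674, -0.0271]
force: [0.7, -0.2, -0.5]
tool_pos: [0.5222, -0.3675, -0.0282]
force: [0.2, -0.6, -0.5]
```

```bash
python3 -m inch '0 0 0.003 0 0 0;0 0 0.004 0 0 0;0 0 0.004 0 0 0'| grep -E 'tool|^force'
python3 -m inch '0 0 0.003 0 0 0;0 0 0.004 0 0 0;0 0 0.004 0 0 0'| grep -E 'tool|^force'
python3 -m inch '0 0 0.003 0 0 0;0 0 0.004 0 0 0;0 0 0.004 0 0 0'| grep -E 'tool|^force'
```

```text
tool_pos: [0.5224, -0.3676, -0.0288]
force: [-0.6, 1.0, 4.7]
tool_pos: [0.5225, -0.3676, -0.0289]
force: [-3.2, 3.1, 14.3]
tool_pos: [0.5225, -0.3676, -0.029]
force: [-6.2, 6.0, 22.6]
```

Contact came at TCP z = -0.0287 on a 5 mm surface, so the tip sits 33.7 mm behind the TCP. Back off 2 mm, grip the ridge and lift.

```bash
python3 -m inch '0 0 -0.016 0 0 0;0 0 -0.016 0 0 0;0 0 -0.016 0 0 0'| grep -E 'tool|^force'
python3 -m inch '0 0 0 0 0 0;0 0 0 0 0 0;0 0 0 0 0 0;0 0 0 0 0 0;0 0 0 0 0 0;0 0 0 0 0 0;0 0 0 0 0 0;0 0 0 0 0 0' 1 | tail -5
python3 -m inch '0 0 -0.03 0 0 0;0 0 -0.1 0 0 0;0 0 -0.2 0 0 0;0 0 -0.3 0 0 0;0 0 -0.4 0 0 0;0 0 -0.5 0 0 0;0 0 -0.6 0 0 0;0 0 -0.65 0 0 0;0 0 -0.65 0 0 0;0 0 -0.65 0 0 0'
python3 m.py .56 -.06 .17 -130 .579 .2398 .17 -73.8
```

```text
tool_pos: [0.5225, -0.3676, -0.0269]
force: [0.9, -0.2, -0.2]
tool_pos: [0.5223, -0.3675, -0.027]
orientation: [180.0, -0.0, -178.4]
force: [0.5, -0.3, -0.8]
opening: 0.0116
gripper_force: 30.0
clock: 51.63
tool_pos: [0.5227, -0.3676, 0.1699]
orientation: [-180.0, 0.2, -178.4]
force: [0.2, 0.6, -2.0]
opening: 0.0117
gripper_force: 30.0
-0.1521 1.0216 -0.0004 -0.0000 0.0000 -0.2691 rows>=7.4
-0.8062 0.5938 0.0000 0.0000 0.0000 -0.3122 rows>=7.8
```

```bash
python3 -m inch '-0.08 0.4 0 0 0 -0.1;-0.15 0.98 0 0 0 -0.269;-0.15 0.98 0 0 0 -0.269;-0.15 0.98 0 0 0 -0.269;-0.15 0.98 0 0 0 -0.269;-0.15 0.98 0 0 0 -0.269;-0.15 0.98 0 0 0 -0.269;-0.15 0.98 0 0 0 -0.269;-0.15 0.98 0 0 0 -0.269;-0.15 0.98 0 0 0 -0.269'
python3 m.py .579 .2398 .17 -73.8
```

```text
clock: 52.47
tool_pos: [0.5585, -0.0719, 0.1671]
orientation: [179.9, -0.1, -130.0]
force: [-1.0, -0.8, -1.5]
opening: 0.012
gripper_force: 30.0
-0.8403 0.6149 -0.0096 -0.0000 0.0000 -0.3120 rows>=7.8
```

```bash
python3 -m inch '-0.3 0.2 0 0 0 -0.1;-0.84 0.615 -0.007 0 0 -0.312;-0.84 0.615 -0.007 0 0 -0.312;-0.84 0.615 -0.007 0 0 -0.312;-0.84 0.615 -0.007 0 0 -0.312;-0.84 0.615 -0.007 0 0 -0.312;-0.84 0.615 -0.007 0 0 -0.312;-0.84 0.615 -0.007 0 0 -0.312;-0.84 0.615 -0.007 0 0 -0.312;-0.84 0.615 -0.007 0 0 -0.312' | grep tool
python3 -m inch '0 0 0.1 0 0 0;0 0 0.15 0 0 0;0 0 0.16 0 0 0;0 0 0.16 0 0 0;0 0 0.16 0 0 0;0 0 0.16 0 0 0'
python3 - <<'E'
from h import *
P=camera_params('wrist');im=snap('wrist','w7.png')
print(proj('',carpts((.579,.2398),106.2,[[0,-.082,.096],[0,-.082,.1185],[0,.082,.096],[0,.082,.1185]]),P))
ST=((-.018,-.099,0),(.018,.099,.005))
z=get_obs()['tool_pos'][2]+.0267
for d in cut_out('wrist','strap'): print(d['p'],d['rect'],fit(P,d['pixels'],ST,(.579,.24),16,z))
for t in('post0','strap','seat'): print(t,[(d['p'],d['uv']) for d in landmark_of('wrist',t)])
E
```

```text
tool_pos: [0.5799, 0.2388, 0.1689]
clock: 53.8
tool_pos: [0.5809, 0.2389, 0.1236]
orientation: [-179.9, 0.0, -73.9]
force: [-0.6, 0.4, -1.0]
opening: 0.012
gripper_force: 30.0
[[281.78353331  81.13328179]
 [281.75870222  79.35397115]
 [282.01342203 334.29574352]
 [282.01487859 356.52636161]]
0.7 [237.6, 38.8, 88.9, 308.4] [ 0.5783  0.2424 16.1217  0.7834]
post0 [(0.81, [279.5, 83.2])]
strap []
seat []
```

View pics/w7.png

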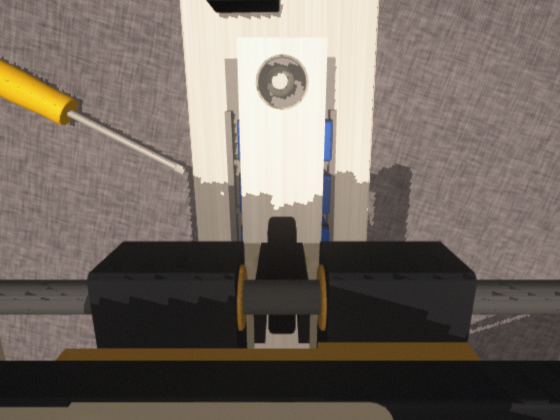

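The post top at (280,81) shows through the hole, whose centre is at about (282.5,83). I'll compute the offset in world terms.

Run:
```python
from h import *
P=camera_params('wrist');o=get_obs();zs=o['tool_pos'][2]+.0267
im=cv2.imread('pics/w7.png');g=cv2.GaussianBlur(cv2.cvtColor(im,6)[45:122,240:325],(0,0),1)
m=(g<165).astype(np.uint8);n,l,s,c=cv2.connectedComponentsWithStats(m)
i=l[38-15,42] or max(range(1,n),key=lambda i:s[i,4])
for i in range(1,n):
    if s[i,4]>300:
        h=cv2.convexHull(np.argwhere(l==i)[:,::-1].astype(np.float32));M=cv2.moments(h);print(s[i],M['m10']/M['m00']+240,M['m01']/M['m00']+45)
hole=atz('',(282.5,83),zs,P);post=atz('',(280,81),.1185,P)
print(zs,hole,post,(post-hole)[:2]);R=toolR(-73.8)
print('tool',R.inv().apply(np.r_[(post-hole)[:2],0])/.3)
tcp=o['tool_pos'];print('strap origin from tcp vs hole',np.linalg.norm((hole-tcp)[:2]), np.degrees(np.arctan2(*(hole-tcp)[[1,0]])))
```

```text
[  17   10   50   52 1502] 280.7520110957004 79.85011558021267
0.14955663457037435 [0.60015468 0.16423951 0.14955663] [0.60184648 0.16266274 0.1185    ] [ 0.0016918  -0.00157677]
tool [ 6.62054275e-03 -3.94905179e-03 -4.83619364e-19]
strap origin from tcp vs hole 0.07776397253789048 -75.12618869005833
```

```bash
python3 -m inch '0.002 -0.002 0.04 0 0 0;0.002 -0.002 0.07 0 0 0;0.002 -0.002 0.09 0 0 0;0.002 -0.002 0.1 0 0 0;0.002 -0.002 0.11 0 0 0;0.002 -0.002 0.12 0 0 0;0.002 -0.002 0.12 0 0 0'
python3 -m inch '0 0 0.01 0 0 0;0 0 0.02 0 0 0;0 0 0.03 0 0 0;0 0 0.03 0 0 0'|grep -E 'tool|^force|ori'
```

```text
clock: 54.63
tool_pos: [0.5805, 0.2387, 0.0855]
orientation: [180.0, -0.0, -73.9]
force: [0.6, 0.2, -0.7]
opening: 0.0113
gripper_force: 30.0
tool_pos: [0.5803, 0.2386, 0.0765]
orientation: [180.0, -0.0, -73.9]
force: [0.4, 0.0, -1.1]
```

```bash
python3 -m inch '0 0 0.008 0 0 0;0 0 0.015 0 0 0;0 0 0.019 0 0 0;0 0 0.019 0 0 0'|grep -E 'tool|^force|ori'
python3 -m inch '0 0 0.004 0 0 0;0 0 0.006 0 0 0;0 0 0.006 0 0 0'|grep -E 'tool|^force|ori'
```

```text
tool_pos: [0.5805, 0.2387, 0.0711]
orientation: [180.0, -0.0, -73.9]
force: [0.7, -0.4, -0.2]
tool_pos: [0.5807, 0.2388, 0.0696]
orientation: [180.0, -0.0, -73.9]
force: [-0.2, -0.3, -0.7]
```

```bash
python3 -m inch '0 0 0.003 0 0 0;0 0 0.003 0 0 0'|grep -E 'tool|^force'
python3 -m inch '0 0 0 0 0 0;0 0 0 0 0 0;0 0 0 0 0 0;0 0 0 0 0 0;0 0 0 0 0 0' 0.3|tail -2
python3 -m inch '0 0 -0.03 0 0 0;0 0 -0.1 0 0 0;0 0 -0.2 0 0 0;0 0 -0.3 0 0 0;0.05 0 -0.4 0 0 0;0.05 0 -0.4 0 0 0;0.05 0 -0.4 0 0 0;0.05 0 -0.4 0 0 0'|grep tool
python3 - <<'E'
from h import *
P=camera_params('wrist');im=snap('wrist','w8.png')
ST=((-.018,-.099,0),(.018,.099,.005))
for d in cut_out('wrist','strap'): print(d['p'],d['rect'],[fit(P,d['pixels'],ST,(.579,.24),16,z) for z in(.096,.106)])
for t in('post0','seat'): print(t,[(d['p'],d['uv'],atz('',d['uv'],.096,P)[:2]) for d in landmark_of('wrist',t)])
snap('top')
for t in('post0','clip0'): print('top',t,[(d['p'],d['uv'],atz('top',d['uv'],.096 if t=='post0' else 0)[:2]) for d in landmark_of('top',t)])
E
```

```text
tool_pos: [0.5806, 0.2388, 0.0687]
force: [-0.0, 0.9, -0.3]
opening: 0.0301
gripper_force: 0.0
tool_pos: [0.5846, 0.2243, 0.1891]
0.68 [256.0, 87.6, 49.5, 236.6] [array([ 0.5781,  0.2411, 16.2828,  0.9748]), array([ 0.5779,  0.2417, 16.2988,  0.9482])]
post0 [(0.79, [283.8, 304.1], array([0.55350761, 0.31932673])), (0.7, [281.1, 105.8], array([0.60181734, 0.16097342]))]
seat []
top post0 [(0.98, [175.6, 221.8], array([0.60124856, 0.15896876])), (0.84, [95.6, 236.0], array([0.55469723, 0.31349309])), (0.38, [349.4, 263.4], array([ 0.55655594, -0.19561721]))]
top clip0 [(0.64, [348.5, 263.8], array([ 0.56706939, -0.213096  ])), (0.51, [349.2, 211.6], array([ 0.68638054, -0.20695133]))]
```

View pics/w8.png

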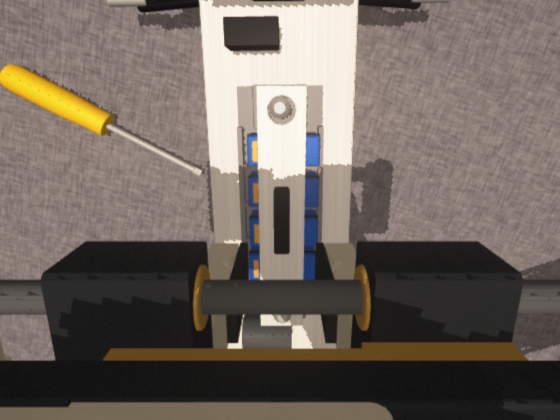

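The strap is seated with the packs under it. Now for the clips, starting by hovering over the nearer one.

```bash
python3 m.py .56 .02 .19 -50 .53 -.192 .06 -28
```

```text
0.6317 0.2685 -0.0065 0.0000 0.0000 -0.1325 rows>=4.9
0.4771 0.5308 0.4333 0.0000 0.0000 -0.1222 rows>=6.0
```

```bash
python3 -m inch '0.632 0.269 -0.007 0 0 -0.1325;0.632 0.269 -0.007 0 0 -0.1325;0.632 0.269 -0.007 0 0 -0.1325;0.632 0.269 -0.007 0 0 -0.1325;0.632 0.269 -0.007 0 0 -0.1325;0.632 0.269 -0.007 0 0 -0.1325;0.632 0.269 -0.007 0 0 -0.1325' | grep tool
python3 -m inch '0.477 0.531 0.3 0 0 -0.122;0.477 0.531 0.3 0 0 -0.122;0.477 0.531 0.3 0 0 -0.122;0.477 0.531 0.3 0 0 -0.122;0.477 0.531 0.433 0 0 -0.122;0.477 0.531 0.433 0 0 -0.122;0.477 0.531 0.433 0 0 -0.122;0.477 0.531 0.433 0 0 -0.122;0.477 0.531 0.433 0 0 -0.122;0.477 0.531 0.433 0 0 -0.122' | grep -E 'tool|ori|open'
cat >> h.py <<'E'
def clip(fn=None):
    P=camera_params('wrist');im=snap('wrist',fn)
    L=[(d['p'],d['uv'],atz('',d['uv'],0,P)[:2]) for d in landmark_of('wrist','clip0')];print('org',L)
    for d in cut_out('wrist','clip0'):
        if d['p']<.3: continue
        m=d['pixels'];v=im.max(2);k=(m&(v<75)).astype(np.uint8)
        n,l,s,c=cv2.connectedComponentsWithStats(cv2.morphologyEx(k,cv2.MORPH_OPEN,np.ones((3,3))))
        if n<2: print(d['p'],d['rect'],'no tab');continue
        i=1+np.argmax(s[1:,4]);mm=l==i
        ctr=atz('',c[i],.009,P)[:2]
        o=min(L,key=lambda e:np.linalg.norm(e[2]-ctr))[2] if L else ctr
        a=np.degrees(np.arctan2(*(o-ctr)[::-1]))
        print(d['p'],d['rect'],s[i],'tab',ctr,'ang',a,'fit tab',fit(P,mm,((-.012,-.006,0),(.012,.006,.018)),ctr,a))
E
python3 -c "
from h import *
clip('w9.png')"
```

```text
tool_pos: [0.5597, 0.0179, 0.191]
tool_pos: [0.5314, -0.1912, 0.0618]
orientation: [-180.0, -0.1, -28.0]
opening: 0.0308
org []
0.8 [265.4, 123.3, 37.6, 99.7] [277 188  18  36 588] tab [ 0.53012191 -0.19366917] ang 0.0 fit tab [  0.53    -0.1939 -28.0936   0.7639]
0.72 [178.6, 1.1, 64.4, 56.7] [207  17  15  25 148] tab [ 0.64922481 -0.20709322] ang 0.0 fit tab [ 0.6555 -0.2111  2.8326  0.1711]
```

View pics/w9.png

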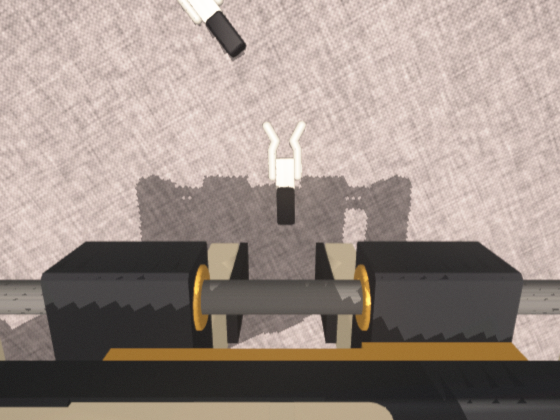

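The clip lies nearly along the tool x axis, with tips at (267,126) and (301,126) and the tab at (286,205). Computing its exact axis and the grasp.

```bash
python3 - <<'E'
from h import *
P=camera_params('wrist');im=cv2.imread('pics/w9.png')
m=((im.min(2)>215)).astype(np.uint8);m[:, :255]=0;m[:,315:]=0;m[:110]=0;m[230:]=0
m=cv2.morphologyEx(m,cv2.MORPH_OPEN,np.ones((3,3)));n,l,s,c=cv2.connectedComponentsWithStats(m);i=1+np.argmax(s[1:,4]);print(s[i],c[i])
for r in(128,134,145,155,165,175,183):
    x=np.nonzero(l[r]==i)[0]
    if len(x): print(r,x.min(),x.max(),atz('',((x.min()+x.max()+1)/2,r),.006,P)[:2])
v=im.max(2);k=(v<75);
for r in(192,200,208,216):
    x=[a for a in np.nonzero(k[r])[0] if 260<a<310];print(r,min(x),max(x),atz('',((min(x)+max(x)+1)/2,r),.018,P)[:2])
print(proj('',[[.530,-.1939,.018],[.53,-.1939,.0]],P))
E
python3 m.py .530 -.1939 -.0257 -27
```

```text
[276 122  29  65 874] [290.04691076 162.32723112]
128 296 303 [ 0.57156373 -0.22618549]
134 293 299 [ 0.56918298 -0.22237909]
145 292 298 [ 0.56308394 -0.21849052]
155 294 300 [ 0.55654528 -0.21661939]
165 276 301 [ 0.5532157  -0.20847369]
175 276 300 [ 0.54729978 -0.20500219]
183 276 293 [ 0.54349243 -0.20031854]
192 277 293 [ 0.5404681  -0.19897922]
200 277 293 [ 0.53566758 -0.19645703]
208 277 293 [ 0.53080873 -0.19390419]
216 277 294 [ 0.52573491 -0.19161427]
[[286.06263439 209.03770207]
 [285.77148645 201.69557731]]
0.0007 0.0104 0.2929 0.0000 0.0000 -0.0052 rows>=2.1
```

```bash
python3 m.py .531 -.1945 -.0257 -26.8;
python3 -m inch '0.003 0.01 0.1 0 0 -0.005;0.003 0.01 0.2 0 0 -0.005;0.003 0.01 0.26 0 0 -0.005;0.003 0.01 0.28 0 0 -0.005;0.003 0.01 0.29 0 0 -0.005;0.003 0.01 0.29 0 0 -0.005;0.003 0.01 0.29 0 0 -0.005'|grep -E 'tool|ori|^force'
python3 -m inch '0 0 0 0 0 0;0 0 0 0 0 0;0 0 0 0 0 0;0 0 0 0 0 0;0 0 0 0 0 0;0 0 0 0 0 0;0 0 0 0 0 0;0 0 0 0 0 0' 1 | tail -5
```

```text
0.0046 0.0106 0.2929 0.0000 0.0000 -0.0063 rows>=2.1
tool_pos: [0.5306, -0.1951, -0.0247]
orientation: [-180.0, -0.1, -27.1]
force: [-0.3, 0.2, 0.8]
tool_pos: [0.5299, -0.1953, -0.0253]
orientation: [-180.0, -0.1, -27.1]
force: [-0.9, 1.7, 6.5]
opening: 0.0116
gripper_force: 30.0
```

Gripped at 11.6 mm. Lift and bring it to the standoff beside post1.

```bash
python3 -m inch '0 0 -0.03 0 0 0;0 0 -0.1 0 0 0;0 0 -0.2 0 0 0;0 0 -0.3 0 0 0;0 0 -0.4 0 0 0;0 0 -0.5 0 0 0;0 0 -0.57 0 0 0;0 0 -0.57 0 0 0;0 0 -0.57 0 0 0'|grep -E 'tool|ope'
python3 m.py .48 .05 .146 -5 .4768 .2959 .146 16.3
```

```text
tool_pos: [0.5301, -0.1952, 0.1468]
opening: 0.0115
-0.5216 -0.6512 0.0026 -0.0000 0.0000 -0.1231 rows>=6.0
-0.0821 -0.8156 -0.0000 0.0000 0.0000 -0.1183 rows>=5.9
```

```bash
python3 -m inch '-0.2 -0.25 0 0 0 -0.05;-0.522 -0.651 0.003 0 0 -0.123;-0.522 -0.651 0.003 0 0 -0.123;-0.522 -0.651 0.003 0 0 -0.123;-0.522 -0.651 0.003 0 0 -0.123;-0.522 -0.651 0.003 0 0 -0.123;-0.522 -0.651 0.003 0 0 -0.123;-0.522 -0.651 0.003 0 0 -0.123;-0.522 -0.651 0.003 0 0 -0.123' |grep -E 'tool|ope'
python3 -m inch '-0.03 -0.3 0 0 0 -0.05;-0.082 -0.816 0 0 0 -0.118;-0.082 -0.816 0 0 0 -0.118;-0.082 -0.816 0 0 0 -0.118;-0.082 -0.816 0 0 0 -0.118;-0.082 -0.816 0 0 0 -0.118;-0.082 -0.816 0 0 0 -0.118;-0.082 -0.816 0 0 0 -0.118;-0.082 -0.816 0 0 0 -0.118;-0.082 -0.816 0 0 0 -0.118'|grep -E 'tool|ope|ori'
python3 -m inch '0 0 0.1 0 0 0;0 0 0.18 0 0 0;0 0 0.2 0 0 0;0 0 0.2 0 0 0;0 0 0.2 0 0 0'|grep -E 'tool|ope|ori'
python3 - <<'E'
from h import *
P=camera_params('wrist');im=snap('wrist','w10.png');z=get_obs()['tool_pos'][2]+.0253
print('z',z,proj('',carpts((.5785,.2402),106.3,[[0,.082,.1185],[0,.082,.096]]),P))
print([(d['p'],d['uv'],atz('',d['uv'],.096,P)) for d in landmark_of('wrist','post0')])
print([(d['p'],d['uv'],atz('',d['uv'],z,P)) for d in landmark_of('wrist','clip0')])
J=cv2.resize(im[60:260,150:410],None,fx=3,fy=3,interpolation=cv2.INTER_CUBIC);cv2.imwrite('pics/o10.png',J[:600,:780,::-1])
E
```

```text
tool_pos: [0.4784, 0.05, 0.1433]
opening: 0.0119
tool_pos: [0.4763, 0.2941, 0.1436]
orientation: [180.0, 0.1, 16.1]
opening: 0.0122
tool_pos: [0.4767, 0.2954, 0.0849]
orientation: [180.0, -0.0, 16.2]
opening: 0.0115
z 0.11078398707846006 [[283.02690542  70.58003652]
 [282.79597046  73.87986174]]
[(0.57, [286.1, 72.1], array([0.55665095, 0.31766649, 0.096     ]))]
[(0.37, [282.1, 75.1], array([0.55412833, 0.31887637, 0.11078399]))]
```

View pics/o10.png

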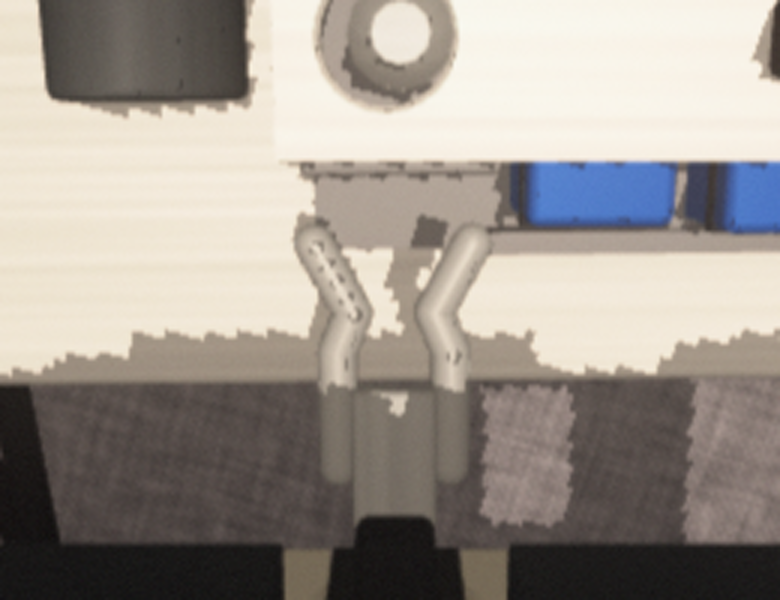

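The clip sits level in the grip. Its mouth axis is at crop column about 393 and the post centre at 400. I'll compute the push in tool axes.

Run:
```python
from h import *
P=camera_params('wrist');o=get_obs();R=Ro.from_euler('xyz',o['orientation'],degrees=True)
z=o['tool_pos'][2]+.0253
f=lambda u,v,zz:np.round(R.inv().apply(atz('',(150+u/3-.33,60+v/3-.33),zz,P)-o['tool_pos'])*1000,1)
print('post',f(400,33,.1185));print('tips L,R',f(311,228,z+.006),f(474,228,z+.006));print('throat',f(367,310,z+.003),f(420,310,z+.003));print('body/tab',f(355,450,z+.006),f(435,450,z+.006),f(355,520,z+.018),f(436,520,z+.018))
```

```text
post [ 82.3  -0.6 -32.6]
tips L,R [ 56.2 -13.2 -31.2] [ 56.2  10.  -31.2]
throat [ 43.9  -5.4 -28.2] [ 43.9   2.5 -28.2]
body/tab [ 23.2  -7.2 -31.2] [ 23.2   4.8 -31.3] [ 16.5  -6.9 -43.3] [ 16.6   4.6 -43.3]
```

```bash
python3 -m inch '0 0.003 0.01 0 0 0;0 0.003 0.024 0 0 0;0 0.003 0.024 0 0 0;0 0.003 0.024 0 0 0;0 0.003 0.024 0 0 0'|grep -E 'tool|^force'
python3 -m inch '0.03 0 0 0 0 0;0.06 0 0 0 0 0;0.08 0 0 0 0 0;0.09 0 0 0 0 0;0.09 0 0 0 0 0;0.09 0 0 0 0 0'|grep -E 'tool|^force|ope|ori'
```

```text
tool_pos: [0.4762, 0.2952, 0.0769]
force: [-0.4, 0.1, -0.2]
tool_pos: [0.5022, 0.3025, 0.0765]
orientation: [180.0, 0.0, 16.2]
force: [-0.6, 0.1, -1.3]
opening: 0.0118
```

```bash
python3 -m inch '0.01 0 -0.004 0 0 0;0.02 0 -0.004 0 0 0;0.03 0 -0.004 0 0 0;0.03 0 -0.004 0 0 0'|grep -E 'tool|^force|ope|ori'
python3 -m inch '0.01 0 0 0 0 0;0.02 0 0 0 0 0;0.02 0 0 0 0 0'|grep -E 'tool|^force|ope'
python3 -m inch '0.005 0 0 0 0 0;0.01 0 0 0 0 0;0.01 0 0 0 0 0'|grep -E 'tool|^force|ope'
```

```text
tool_pos: [0.5105, 0.3046, 0.0777]
orientation: [180.0, 0.1, 16.2]
force: [-1.1, -1.5, -0.2]
opening: 0.0115
tool_pos: [0.5165, 0.3066, 0.0776]
force: [2.3, -1.7, -1.0]
opening: 0.0117
tool_pos: [0.5203, 0.3081, 0.0784]
force: [3.2, -1.5, -0.9]
opening: 0.012
```

```bash
python3 -m inch '0.003 0 0 0 0 0;0.006 0 0 0 0 0;0.006 0 0 0 0 0;0.006 0 0 0 0 0'|grep -E 'tool|^force|ope'
python3 - <<'E'
from h import *
P=camera_params('wrist');im=snap('wrist','w11.png');o=get_obs();z=o['tool_pos'][2]+.0253
R=Ro.from_euler('xyz',o['orientation'],degrees=True)
print(proj('',o['tool_pos']+R.apply([.0375,0,-.03]),P))
for n,t in(('org','clip0'),('post','post0')):print(t,[(d['p'],d['uv']) for d in landmark_of('wrist',t)])
E
```

```text
tool_pos: [0.5205, 0.308, 0.078]
force: [-5.0, -2.6, 2.6]
opening: 0.0115
[[284.12890819 178.07540506]]
clip0 [(0.75, [280.2, 173.6])]
post0 [(0.67, [283.1, 172.9])]
```

The force reversed after the snap and the clip now bears on its back, so it is home. Ease off, release and rise.

```bash
python3 -m inch '-0.003 0 0 0 0 0;-0.003 0 0 0 0 0'|grep -E 'tool|^force'
python3 -m inch '0 0 0 0 0 0;0 0 0 0 0 0;0 0 0 0 0 0;0 0 0 0 0 0;0 0 0 0 0 0' 0.3|tail -2
python3 -m inch '0 0 -0.05 0 0 0;0 0 -0.15 0 0 0;0 0 -0.25 0 0 0;0 0 -0.3 0 0 0;0 0 -0.3 0 0 0;0 0 -0.3 0 0 0;0 0 -0.3 0 0 0'|grep -E 'tool|ori'
python3 - <<'E'
from h import *
P=camera_params('wrist');im=snap('wrist','w12.png')
for t,z in(('clip0',.101),('post0',.096),('strap',.096)):print(t,[(d['p'],d['uv'],atz('',d['uv'],z,P)[:2]) for d in landmark_of('wrist',t)])
E
python3 m.py .50 .02 .17 -5 .638 -.206 .06 0
```

```text
tool_pos: [0.5204, 0.308, 0.0781]
force: [-1.5, -2.6, 0.5]
opening: 0.0302
gripper_force: 0.0
tool_pos: [0.5199, 0.3078, 0.1674]
orientation: [-180.0, 0.0, 16.2]
clip0 [(0.85, [281.9, 150.1], array([0.55464988, 0.31878402]))]
post0 [(0.91, [514.3, 143.9], array([0.60398199, 0.16292017])), (0.57, [282.8, 149.7], array([0.55443159, 0.31805044]))]
strap []
-0.3318 0.9020 -0.0102 -0.0000 -0.0000 0.1180 rows>=6.9
0.5239 0.7104 0.3667 0.0000 0.0000 -0.0278 rows>=6.9
```

Clip and post1 coincide within 1 mm. On to the second clip.

```bash
python3 -m inch '-0.1 0.3 0 0 0 0.05;-0.332 0.902 -0.01 0 0 0.118;-0.332 0.902 -0.01 0 0 0.118;-0.332 0.902 -0.01 0 0 0.118;-0.332 0.902 -0.01 0 0 0.118;-0.332 0.902 -0.01 0 0 0.118;-0.332 0.902 -0.01 0 0 0.118;-0.332 0.902 -0.01 0 0 0.118;-0.332 0.902 -0.01 0 0 0.118'|grep tool
python3 -m inch '0.524 0.71 0.2 0 0 -0.028;0.524 0.71 0.2 0 0 -0.028;0.524 0.71 0.2 0 0 -0.028;0.524 0.71 0.2 0 0 -0.028;0.524 0.71 0.2 0 0 -0.028;0.524 0.71 0.366 0 0 -0.028;0.524 0.71 0.366 0 0 -0.028;0.524 0.71 0.366 0 0 -0.028;0.524 0.71 0.366 0 0 -0.028;0.524 0.71 0.366 0 0 -0.028'|grep -E 'tool|ori|open'
python3 - <<'E'
from h import *
clip('w13.png')
P=camera_params('wrist');im=cv2.imread('pics/w13.png');k=((im.max(2)<70)&(np.arange(420)[:,None]<238)).astype(np.uint8);k=cv2.morphologyEx(k,cv2.MORPH_OPEN,np.ones((5,5)))
n,l,s,c=cv2.connectedComponentsWithStats(k)
for i in range(1,n):
  if s[i,4]>150:
    print(s[i],c[i])
    if s[i,4]<2000:
      for r in range(s[i,1]+4,s[i,1]+s[i,3],6):
        x=np.nonzero(l[r]==i)[0];print(r,x.min(),x.max(),atz('',((x.min()+x.max()+1)/2,r),.018,P)[:2])
E
```

```text
tool_pos: [0.4999, 0.0184, 0.1709]
tool_pos: [0.6384, -0.2048, 0.0605]
orientation: [180.0, 0.1, 0.1]
opening: 0.0309
org [(0.73, [283.0, 144.9], array([ 0.67889858, -0.20509431]))]
0.7 [259.3, 114.2, 44.8, 107.4] [283 183  22  37 618] tab [ 0.64213021 -0.21233339] ang 11.138128346700412 fit tab [ 0.6433 -0.2124  8.9609  0.799 ]
[284 183  21  37 606] [293.57755776 201.24092409]
187 284 299 [ 0.65452987 -0.21036796]
193 284 300 [ 0.65048415 -0.21074131]
199 285 301 [ 0.64640295 -0.21144789]
205 286 302 [ 0.6422847  -0.21216088]
211 287 303 [ 0.63812891 -0.21288037]
217 288 304 [ 0.63393505 -0.21360645]
```

```bash
python3 m.py .6433 -.2122 -.0257 9
```

```text
0.0131 0.0265 0.2962 0.0000 0.0000 -0.0492 rows>=2.1
```

```bash
python3 -m inch '0.013 0.025 0 0 0 -0.049;0.013 0.025 0 0 0 -0.049;0.013 0.025 0.1 0 0 -0.049;0.013 0.025 0.2 0 0 -0.049;0.013 0.025 0.26 0 0 -0.049;0.013 0.025 0.28 0 0 -0.049;0.013 0.025 0.292 0 0 -0.049;0.013 0.025 0.292 0 0 -0.049;0.013 0.025 0.292 0 0 -0.049'|grep -E 'tool|ori|^force'
python3 -m inch '0 0 0 0 0 0;0 0 0 0 0 0;0 0 0 0 0 0;0 0 0 0 0 0;0 0 0 0 0 0;0 0 0 0 0 0;0 0 0 0 0 0;0 0 0 0 0 0' 1 | tail -5
python3 -m inch '0 0 -0.03 0 0 0;0 0 -0.1 0 0 0;0 0 -0.2 0 0 0;0 0 -0.3 0 0 0;0 0 -0.4 0 0 0;0 0 -0.5 0 0 0;0 0 -0.57 0 0 0;0 0 -0.57 0 0 0;0 0 -0.57 0 0 0'|grep -E 'tool|ope'
python3 m.py .52 -.06 .146 9 .5228 .1385 .146 16.3
```

```text
tool_pos: [0.6436, -0.2128, -0.0244]
orientation: [180.0, -0.1, 8.9]
force: [0.5, -0.8, 0.2]
tool_pos: [0.6427, -0.2132, -0.0256]
orientation: [180.0, -0.0, 8.9]
force: [-0.8, 1.3, 5.9]
opening: 0.0116
gripper_force: 30.0
tool_pos: [0.643, -0.2131, 0.1467]
opening: 0.0119
-0.3265 -0.5673 0.0023 -0.0000 0.0000 -0.0008 rows>=4.7
0.1127 -0.6521 -0.0000 0.0000 0.0000 -0.0406 rows>=4.8
```

```bash
python3 -m inch '-0.1 -0.2 0 0 0 0;-0.327 -0.567 0.002 0 0 0;-0.327 -0.567 0.002 0 0 0;-0.327 -0.567 0.002 0 0 0;-0.327 -0.567 0.002 0 0 0;-0.327 -0.567 0.002 0 0 0;-0.327 -0.567 0.002 0 0 0;-0.327 -0.567 0.002 0 0 0' |grep -E 'tool|ope'
python3 -m inch '0.03 -0.2 0 0 0 -0.02;0.112 -0.652 0 0 0 -0.041;0.112 -0.652 0 0 0 -0.041;0.112 -0.652 0 0 0 -0.041;0.112 -0.652 0 0 0 -0.041;0.112 -0.652 0 0 0 -0.041;0.112 -0.652 0 0 0 -0.041;0.112 -0.652 0.1 0 0 -0.041;0.112 -0.652 0.2 0 0 -0.041;0.112 -0.652 0.2 0 0 -0.041'|grep -E 'tool|ope|ori'
python3 -m inch '0 0 0 0 0 0;0 0 0 0 0 0;0 0 0 0 0 0'|grep -E 'tool|ope|ori'
python3 - <<'E'
from h import *
P=camera_params('wrist');im=snap('wrist','w14.png');o=get_obs();z=o['tool_pos'][2]+.0256
R=Ro.from_euler('xyz',o['orientation'],degrees=True)
f=lambda uv,zz:np.round(R.inv().apply(atz('',uv,zz,P)-o['tool_pos'])*1000,1)
for t,zz in(('clip0',z),('post0',.096)):print(t,[(d['p'],d['uv'],f(d['uv'],zz)) for d in landmark_of('wrist',t)])
print(proj('',o['tool_pos']+R.apply([.037,0,-.03]),P))
J=cv2.resize(im[60:260,150:410],None,fx=3,fy=3,interpolation=cv2.INTER_CUBIC);cv2.imwrite('pics/o14.png',J[:600,:780,::-1])
E
```

```text
tool_pos: [0.519, -0.06, 0.1437]
opening: 0.0115
tool_pos: [0.5189, 0.1351, 0.0786]
orientation: [179.9, 0.5, 16.0]
opening: 0.0113
tool_pos: [0.5236, 0.1383, 0.0858]
orientation: [-180.0, -0.1, 16.2]
opening: 0.0117
clip0 [(0.63, [281.1, 176.5], array([ 37.3,  -1.1, -25.5]))]
post0 [(0.82, [281.5, 71.0], array([ 83.6,  -1. , -10. ])), (0.19, [101.0, 78.2], array([ 80.4, -84.6, -10. ]))]
[[283.62861741 179.30311616]]
```

View pics/o14.png

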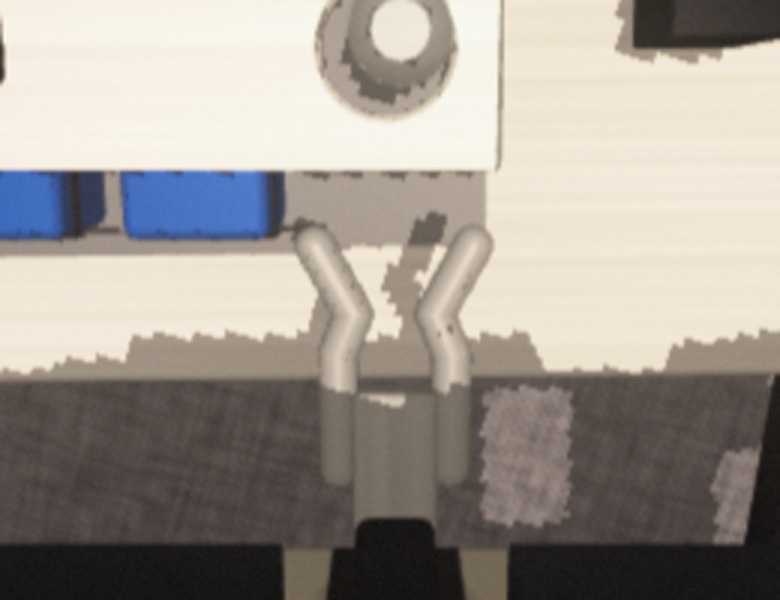

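Same geometry as before: post at (401,29), mouth axis at column 393. Same push.

```bash
python3 -m inch '0 0.003 0.01 0 0 0;0 0.003 0.024 0 0 0;0 0.003 0.024 0 0 0;0 0.003 0.024 0 0 0;0 0.003 0.024 0 0 0'|grep -E 'tool|^force'
python3 -m inch '0.03 0 0 0 0 0;0.06 0 0 0 0 0;0.08 0 0 0 0 0;0.09 0 0 0 0 0;0.09 0 0 0 0 0;0.09 0 0 0 0 0'|grep -E 'tool|^force|ope|ori'
```

```text
tool_pos: [0.5224, 0.1375, 0.0768]
force: [0.9, 0.2, 0.5]
tool_pos: [0.5484, 0.1449, 0.0765]
orientation: [180.0, 0.0, 16.2]
force: [-0.1, -1.1, 0.0]
opening: 0.012
```

```bash
python3 -m inch '0.01 0 -0.004 0 0 0;0.02 0 -0.004 0 0 0;0.03 0 -0.004 0 0 0;0.03 0 -0.004 0 0 0'|grep -E 'tool|^force|ope|ori'
python3 -m inch '0.01 0 0 0 0 0;0.02 0 0 0 0 0;0.02 0 0 0 0 0'|grep -E 'tool|^force|ope'
python3 -m inch '0.005 0 0 0 0 0;0.01 0 0 0 0 0;0.01 0 0 0 0 0'|grep -E 'tool|^force|ope'
python3 -m inch '0.003 0 0 0 0 0;0.006 0 0 0 0 0;0.006 0 0 0 0 0;0.006 0 0 0 0 0'|grep -E 'tool|^force|ope'
```

```text
tool_pos: [0.5571, 0.1474, 0.078]
orientation: [180.0, 0.0, 16.2]
force: [-0.4, -1.5, 0.3]
opening: 0.0117
tool_pos: [0.5619, 0.1487, 0.0773]
force: [-1.6, -2.2, -1.9]
opening: 0.0118
tool_pos: [0.567, 0.1505, 0.0785]
force: [2.0, -1.1, -1.6]
opening: 0.0116
tool_pos: [0.5679, 0.1509, 0.0783]
force: [1.0, -1.1, -0.1]
opening: 0.0118
```

```bash
python3 -m inch '0.002 0 0 0 0 0;0.004 0 0 0 0 0;0.004 0 0 0 0 0'|grep -E 'tool|^force|ope'
python3 -m inch '-0.002 0 0 0 0 0;-0.002 0 0 0 0 0'|grep -E 'tool|^force'
python3 -m inch '0 0 0 0 0 0;0 0 0 0 0 0;0 0 0 0 0 0;0 0 0 0 0 0;0 0 0 0 0 0' 0.3|tail -2
python3 -m inch '0 0 -0.05 0 0 0;0 0 -0.15 0 0 0;0 0 -0.25 0 0 0;0 0 -0.35 0 0 0;0 0 -0.35 0 0 0;0 0 -0.35 0 0 0;0 0 -0.35 0 0 0'|grep -E 'tool|ori'
python3 - <<'E'
from h import *
P=camera_params('wrist');im=snap('wrist','w15.png')
for t,z in(('clip0',.101),('post0',.096)):print(t,[(round(d['p'],2),d['uv'],atz('',d['uv'],z,P)[:2]) for d in landmark_of('wrist',t)])
ST=((-.018,-.099,0),(.018,.099,.005))
for d in cut_out('wrist','strap'): print(d['p'],fit(P,d['pixels'],ST,(.579,.24),16,.096))
for d in cut_out('wrist','pack0'): print(d['p'],atz('',np.array(d['rect'][:2])+np.array(d['rect'][2:])/2,.096,P)[:2])
for d in cut_out('wrist','clip0'): print(d['p'],d['rect'])
E
```

```text
tool_pos: [0.568, 0.1507, 0.0779]
force: [-2.0, -1.3, 1.4]
opening: 0.0117
tool_pos: [0.568, 0.1508, 0.078]
force: [-1.3, -1.7, 0.3]
opening: 0.0299
gripper_force: 0.0
tool_pos: [0.5676, 0.1508, 0.1828]
orientation: [-180.0, 0.0, 16.2]
clip0 [(0.91, [281.9, 145.0], array([0.60399177, 0.16221421])), (0.74, [63.2, 148.1], array([0.55684759, 0.31554424])), (0.58, [60.5, 149.1], array([0.55555554, 0.31735404]))]
post0 [(0.55, [63.3, 147.9], array([0.55555621, 0.31811698]))]
0.78 [ 0.5787  0.2421 16.2567  0.9873]
0.71 [ 0.5231  0.1781 98.9875  0.2254]
0.91 [0.58367494 0.22211306]
0.73 [0.57426346 0.25273938]
0.71 [0.5923494  0.19294591]
0.6 [0.56720389 0.28381382]
0.6 [34.0, 121.9, 43.4, 95.4]
0.59 [262.9, 121.7, 40.2, 94.7]
```

Both clips are home 163 mm apart, the strap is flat and all four packs are in their bays. Handing in.

```bash
python3 -c "
from plant import *
print(get_obs()['clock'],close_job())"
```

```text
the job is handed in; nothing more can be done
76.0667 None
```

Job handed in at 76 s: all four packs are in their bays, the strap is seated over both posts and both clips are snapped home, going by the camera and force readings, as the hand-in returned no verdict.

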